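Fetch the stepped reference block from the tilt-out bin

ROBOT

A 6-joint arm with a two-finger parallel gripper is mounted at the origin on the work surface. World frame = base frame: x ahead of the robot, y to its left, z up, the work surface at z = 0. Lengths are in m, angles in rad, forces in N, time in s.
With the tool pointing down it reaches from about 0.2 to 0.875 m from the base axis. Payload 3.4 kg.
Tool frame: the origin (TCP) lies at the very end of the fingers, on their centre line; the grasp point (between the pads) lies 19 mm behind it; y points along the fingers, x is the direction in which the jaws open and shut, and the axes are right-handed (so a half turn about y gives the same grasp; the last joint's range is limited). The gripper opens to 94 mm and grips with 3 to 60 N. Pads are 16 mm wide; open, the fingers measure 119 mm over their backs; the gripper's body (75 mm by 177 mm) begins 78 mm behind the grasp point.
Start: joints at [-0.121, 0.276, 1.505, -0, 1.361, -0.121], TCP at [0.575, -0, 0.205] pointing down, gripper open.
Joint ranges: [-2.89, 2.89], [-0.75, 2.08], [0.22, 2.7], [-1.18, 4.32], [0.11, 2.71], [-2.7, 2.7]. Speed limits (rad/s): [2.57, 2.57, 3.14, 3.14, 3.14, 3.14].

INTERFACE

Orientations are given as a 3x3 rotation matrix whose columns are the frame's x, y, z axes.
In Python, from workcell import arm gives the robot as it stands.
- The arm moves only by the tool carry_out, never from a script. Its arguments are lists of equal length, an entry for each row: "translation": the shift along the tool's x, y, z in cm, a list of three; "dr": the turn, a rotation vector about the tool's x, y, z in degrees, a list of three; "jaw": the opening, from 0 (shut) to 1 (fully open). A call has 1 to 12 rows; each row is the pose to reach, as a shift and turn from the pose commanded when the call began, along the tool's axes at that moment; what a row does not reach only later rows make up. A row lasts 1/8 s, in which the tool goes at most 62.5 mm and 10.7 degrees, less where a joint would pass 70% of its speed; a pose out of reach is approached as far as the arm can. A call with a gripper value outside its range is refused whole. The fingers move at their own pace and stop on an object; "squeeze" is the grip in N (left out, the last holds). Time passes only in rows, so rows that repeat a pose let the fingers close. It gives the time, the measured TCP pose, the force and the opening at its end, in the units of the state.
- arm.get_obs(): the state, without advancing time (a new reading comes with each control period).
- arm.camera(name): name is "scene" or "side" or "wrist"; returns the picture (480x640x3 uint8, blue, green, red); there is no depth.
- arm.camera_model(name): a dict with "intrinsics" (3x3 intrinsics, pixels), "world_to_cam" (4x4, takes a point from world to camera coordinates). Camera axes: x right, y down, z forward; pixel columns grow to the right and rows downward; lengths in m; the calibration is good to about 2 mm. A picture is of the moment at which its call begins: read the wrist's pose just before it. camera_model takes no time and is no camera call; for the wrist camera it gives the pose at the moment of the call.
- arm.job_done(): hands the job in, once; it reports no verdict.
Trained networks look in the newest picture that a camera, given by its name, has taken for a name from the list of things; names that differ only in an ending like _2 or _b are one class to them, and where a whole thing is asked for, a point or a joint stands for the part that bears it (a point fixed in the world has none). Each returns a list of dicts, best first, with "confidence" (0 to 1); they miss things now and then, are a little off and sometimes report something else, mostly with a low value. They report only what shows in the picture. A call takes as long as a camera call. They do not tell look-alikes from the thing itself.
- arm.recognise(thing, camera): "xyz" ([x, y, z] in m, in world coordinates, good to about 4 mm: the middle of the surface that is visible of it).
The state is a dict: "clock": time; "q": joint angles; "dq": joint speeds; "tau": joint torques, N m; "eef_pos": TCP position; "tcp_rot": TCP orientation; "ft_force": force on the tool from outside, world axes, zero at the start; "moment": the same for the moment, N m; "gripper_width": opening from 0.0 (shut) to 1.0 (fully open).
Only numpy, scipy, OpenCV 4.12 (cv2) and the standard library are available. Lean on these libraries where they do the work, as an engineer would, in place of code of your own. Each camera call takes 0.05 s, during which the arm holds its last target.

TASK

Set out the reference block before checking the ultrasonic detector: tilt the blue bin forward to its stop, lift out the aluminium stepped block and lay it flat on its base on the black mat, inside the white outline, with its thick end towards the red stripe. Then let go and push the bin fully shut. Leave the probe in the bin, and do not knock over or shift the bottle, brush, wrench or cup.

Things in the scene. Friction and masses are not known exactly. Their poses are not given: they have to be found in the camera images.
- unit: Grey frame of the tilt-out bin, fixed to the table, 260 mm wide, 207 high, 200 deep. Origin on the table straight below the middle of the bin's pivot line; x points into the unit (the bin tilts out to -x), y along its width, z up. Low side cheeks at y = +-127 mm: 62 mm high from x = 15 mm back, 39 mm high at x = -15 to 15 mm.
- hood (a point): Middle of the front lower edge of the fixed clear dust hood above the bin, at (70, 0, 202) mm in the unit's frame. The hood is a 5 mm flat sheet reaching 115 mm back from here (+x) and 130 mm to either side; thin posts carry it at the unit's y = +-127 mm, x = 86 and 178 mm.
- bin (a joint): Tilt of the blue bin about the line along the unit's y axis, 22 mm above the table at the unit's x = 0. 0 = shut (upright), grows as its top swings forward to the unit's -x, stop at 0.75 rad. Stiff pivot (0.5 N m friction): stays where left when well tilted; near shut it may sink home by itself. 5 to 10 N at the rim moves it. Starts shut.
- bin_pivot (a point): Middle of the pivot line, turning with the bin; axes = the unit's when shut, z tips to the unit's -x with the tilt. In this frame (mm): floor top at z = 5, x = 0 to 150; side walls y = +-112 and back wall x = 152, 70 high; a 50 high divider at y = 42 parts the wide compartment (y = -110 to 40, block) from the narrow one (probe). Front wall: see bin_rim.
- bin_rim (a point): Top of the bin's front wall, at (-35, 0, 132) mm in the bin_pivot frame. The wall is 6 mm thick, 228 wide, and rises 135 mm from the pivot, leaning 0.262 rad to -x when shut. An orange grip lip along the top 12 mm, 120 long in y, stands out 15 mm from the wall's middle to the outside. Hook fingers behind the wall from above to pull, push on the lip to shut.
- block: Loose aluminium staircase block, about 0.38 kg (varies), 100 long (x) x 40 wide (y) mm; four steps 25 mm long, 50, 40, 30 and 20 mm high from the thick end (-x) to the thin end (+x). Origin: centre of the underside; z up. Starts flat on the bin floor, thick end to the front; tilts with the bin and may slide down to the front wall.
- block_thick (a point): Middle of the lower edge of the block's thick end (-50, 0, 0 mm in the block).
- block_thin (a point): Middle of the lower edge of the block's thin end (50, 0, 0 mm in the block).
- mat: Black rubber-faced plate fixed to the table, 180 (x) x 120 (y) x 10 mm thick. Origin: centre of the underside (top at z = 10 mm). A white outline, centred, 140 x 80 mm inside; a red stripe across the -x end at x = -81 mm.
- probe: Ultrasonic probe on a clear shoe, 60 x 42 x 38 mm, loose in the bin's narrow compartment; stays there. Origin: centre of the underside.
- gel: White bottle with a blue band, 56 mm across, 150 mm high, loose beyond the mat, its axis about 140 to 160 mm from the mat's centre on the mat's +x side. Origin: centre of the underside.
- brush: Hand brush lying loose on the table off to the left (bystander).
- wrench: Wrench lying loose on the table off to the left (bystander).
- cup: Grey cup, 76 mm across, 90 mm high, loose off to the right (bystander). Origin: centre of the underside.
Not all that is in view belongs to the job. What is meant by the block is not orange, purple or turquoise, and is the smaller of those in its own colour.

How it is judged:
By the outcome, as a careful person would: the job done as asked, in the order asked, and still so for the second after the job is handed in, with the robot touching nothing.
It also fails if it takes over 72 s, if anything falls off the work surface, if the arm or the gripper's body presses on something with over 40 N, if the wrist force passes 120 N, or if a joint passes its speed limit or range.

## Working session

There is one attempt and no reset: what is moved stays moved. The work goes in short steps, Python scripts to look and compute and a tool call to move; the robot and the scene stay as the last step left them, time stands still between calls to the robot, and variables do not carry over. Pictures are saved under pics/ and viewed, and the job is handed in when it is done.

Besides the shell and the picture viewer there is one more tool, called after "Request:" in YAML: its name, and indented under it one key for each argument. carry_out: Moves the arm, as the interface text tells. Its arguments: {"type":"object","properties":{"translation":{"type":"array","items":{"type":"array","items":{"type":"number"}}},"dr":{"type":"array","items":{"type":"array","items":{"type":"number"}}},"jaw":{"type":"array","items":{"type":"number"}},"squeeze":{"type":"number"}},"required":["translation","dr","jaw"]}

```bash
ls; mkdir -p pics; python3 - <<'E'
from workcell import arm
import cv2,numpy as np
o=arm.get_obs()
for k,v in o.items(): print(k,np.round(v,3).tolist())
for c in ["scene","side","wrist"]:
    m=arm.camera_model(c); im=arm.camera(c); cv2.imwrite(f"pics/{c}0.png",im)
    print(c,np.round(m["intrinsics"],1).tolist(),np.round(m["world_to_cam"],3).tolist())
print(arm.get_obs()["clock"])
E
```

```text
pics
clock 0.0
q [-0.121, 0.277, 1.506, 0.0, 1.361, -0.121]
dq [-0.0, 0.001, 0.001, -0.0, -0.002, 0.001]
tau [0.0, -40.459, -23.723, 0.07, 0.035, -0.0]
eef_pos [0.574, 0.0, 0.205]
tcp_rot [[1.0, -0.002, 0.0], [-0.0, 0.0, 1.0], [-0.002, -1.0, 0.0]]
ft_force [-0.455, 0.712, 0.605]
moment [-0.01, -0.001, -0.015]
gripper_width 1.001
scene [[441.5, 0.0, 325.3], [0.0, 441.5, 241.1], [0.0, 0.0, 1.0]] [[0.371, 0.928, 0.018, -0.18], [0.585, -0.219, -0.781, -0.176], [-0.721, 0.3, -0.624, 1.556], [0.0, 0.0, 0.0, 1.0]]
side [[466.8, 0.0, 321.5], [0.0, 466.8, 238.6], [0.0, 0.0, 1.0]] [[0.911, -0.412, 0.008, -0.462], [-0.311, -0.701, -0.642, 0.252], [0.27, 0.583, -0.766, 1.086], [0.0, 0.0, 0.0, 1.0]]
wrist [[406.7, 0.0, 326.9], [0.0, 406.7, 238.7], [0.0, 0.0, 1.0]] [[1.0, 0.0, -0.001, -0.575], [0.001, -0.961, 0.275, -0.028], [-0.001, -0.275, -0.961, 0.391], [0.0, 0.0, 0.0, 1.0]]
0.15
```

View pics/scene0.png

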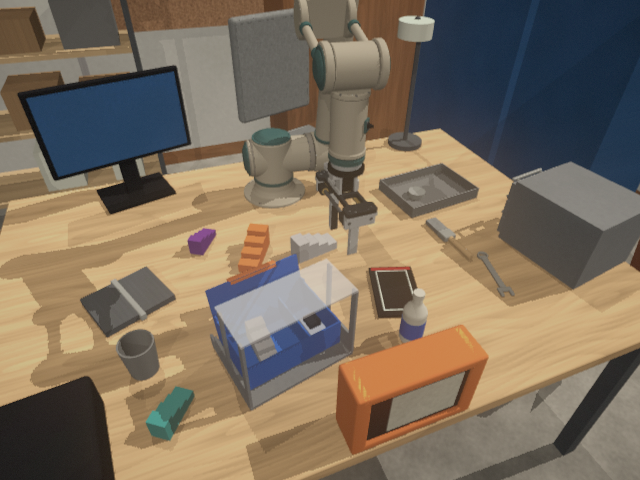

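View pics/side0.png

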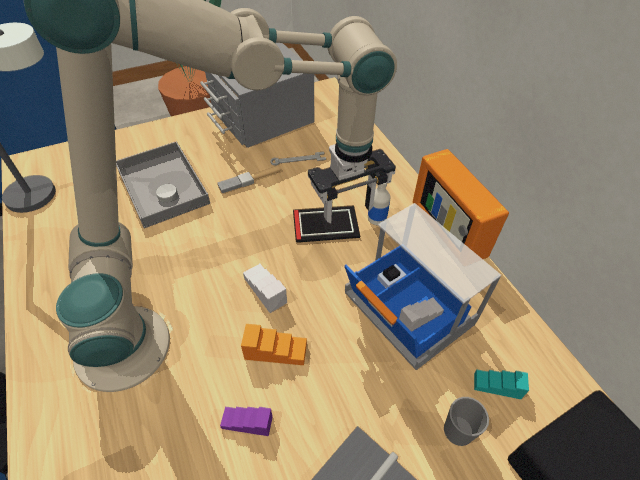

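View pics/wrist0.png

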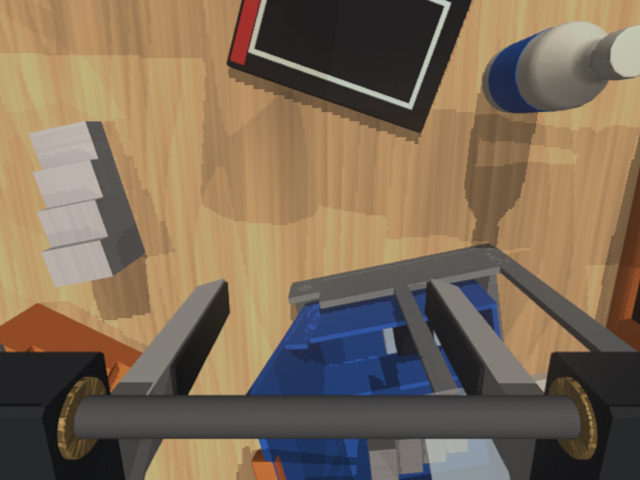

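```bash
python3 - <<'E'
from workcell import arm
import cv2,numpy as np
for c in ["scene","side"]:
    for t in ["unit","hood","bin","bin_pivot","bin_rim","block","block_thick","block_thin","mat","probe","gel","cup","brush","wrench"]:
        try: print(c,t,[(np.round(d["xyz"],3).tolist(),round(d["confidence"],2)) for d in arm.recognise(t,c)])
        except Exception as e: print(c,t,e)
print(arm.get_obs()["clock"])
E
```

```text
scene unit [([0.713, -0.192, 0.13], 0.65), ([0.592, 0.144, 0.009], 0.3)]
scene hood [([0.716, -0.188, 0.128], 0.6)]
scene bin [([0.674, -0.189, 0.077], 0.9)]
scene bin_pivot [([0.669, -0.188, 0.078], 0.84)]
scene bin_rim [([0.663, -0.187, 0.074], 0.61), ([0.688, -0.229, 0.053], 0.25)]
scene block [([0.377, -0.004, 0.038], 0.95), ([0.328, -0.155, 0.04], 0.74), ([0.237, -0.286, 0.029], 0.74), ([0.757, -0.434, 0.03], 0.61), ([0.689, -0.228, 0.054], 0.6), ([0.711, -0.191, 0.129], 0.5), ([0.753, 0.104, 0.085], 0.31)]
scene block_thick [([0.761, -0.436, 0.025], 0.85), ([0.24, -0.293, 0.026], 0.79), ([0.377, 0.004, 0.036], 0.76), ([0.687, -0.225, 0.053], 0.66), ([0.331, -0.155, 0.041], 0.58)]
scene block_thin [([0.76, -0.44, 0.033], 0.96), ([0.241, -0.293, 0.025], 0.95), ([0.689, -0.229, 0.053], 0.86), ([0.381, -0.004, 0.037], 0.85), ([0.324, -0.158, 0.044], 0.74)]
scene mat [([0.591, 0.145, 0.007], 0.79), ([0.712, -0.193, 0.129], 0.74)]
scene probe [([0.672, -0.106, 0.054], 0.85), ([0.688, -0.224, 0.052], 0.25)]
scene gel [([0.752, 0.104, 0.087], 0.71)]
scene cup [([0.618, -0.477, 0.059], 
[... 582 characters left out ...]
de block_thick [([0.741, -0.441, 0.03], 0.95), ([0.356, -0.017, 0.037], 0.93), ([0.212, -0.289, 0.03], 0.83), ([0.311, -0.161, 0.046], 0.82), ([0.652, -0.233, 0.058], 0.78)]
side block_thin [([0.312, -0.165, 0.039], 0.96), ([0.656, -0.233, 0.055], 0.76), ([0.214, -0.29, 0.032], 0.76), ([0.353, -0.019, 0.04], 0.74), ([0.742, -0.435, 0.025], 0.64)]
side mat [([0.585, 0.145, 0.013], 0.55)]
side probe [([0.645, -0.106, 0.052], 0.92), ([0.732, 0.104, 0.077], 0.64), ([0.629, 0.441, 0.006], 0.35)]
side gel [([0.73, 0.103, 0.074], 0.81)]
side cup [([0.616, -0.479, 0.057], 0.83), ([0.654, -0.23, 0.058], 0.56)]
side brush [([0.426, 0.411, 0.016], 0.93)]
side wrench [([0.627, 0.443, 0.005], 0.85)]
1.55
```

```bash
python3 - <<'E'
import cv2
a=cv2.imread("pics/scene0.png")[235:405,195:395]; cv2.imwrite("pics/c1.png",cv2.resize(a,None,fx=3.5,fy=3.5,interpolation=cv2.INTER_CUBIC))
a=cv2.imread("pics/side0.png")[195:370,330:510]; cv2.imwrite("pics/c2.png",cv2.resize(a,None,fx=3.4,fy=3.4,interpolation=cv2.INTER_CUBIC))
E
```

```text
(no output)
```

View pics/c1.png

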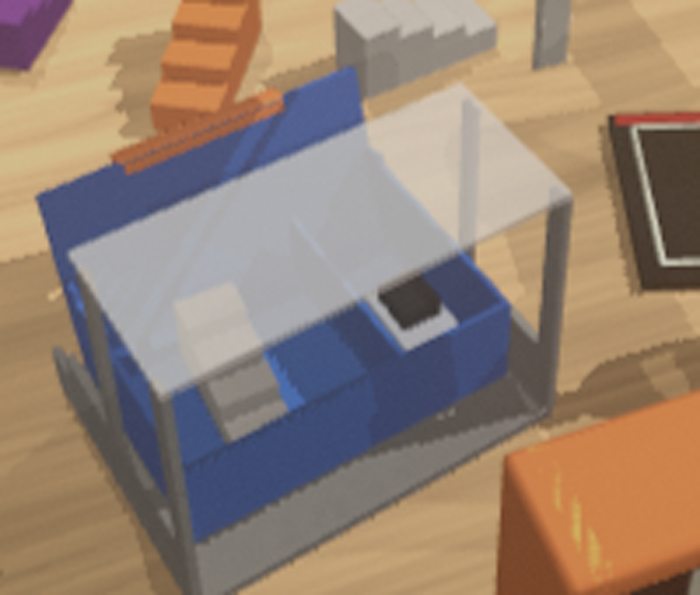

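View pics/c2.png

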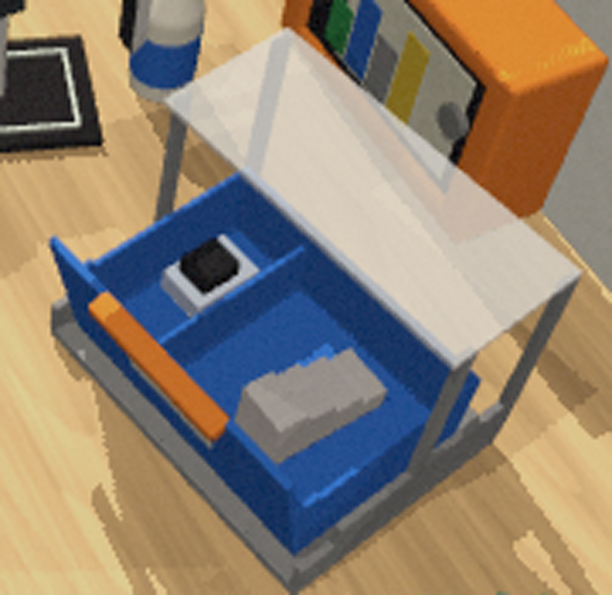

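```bash
cat > h.py <<'E'
import numpy as np,cv2
from scipy.optimize import least_squares
from scipy.spatial.transform import Rotation as R
M={'scene':dict(K=np.array([[441.5,0,325.3],[0,441.5,241.1],[0,0,1]]))}
def proj(m,P):
    P=np.atleast_2d(P); T=np.array(m['world_to_cam']); c=P@T[:3,:3].T+T[:3,3]; p=c@np.array(m['intrinsics']).T
    return p[:,:2]/p[:,2:]
def pose(v,P): # planar pose x,y,yaw
    c,s=np.cos(v[2]),np.sin(v[2]); P=np.atleast_2d(P)
    return P@np.array([[c,s,0],[-s,c,0],[0,0,1]])+[v[0],v[1],0]
def fit(obs,v0): # obs: list of (model,pts3 local,pix)
    f=lambda v:np.concatenate([(proj(m,pose(v,P))-p).ravel() for m,P,p in obs])
    r=least_squares(f,v0,loss='soft_l1',f_scale=1.5); return r.x,r.fun
E
python3 - <<'E'
from h import *
from workcell import arm
ms={c:arm.camera_model(c) for c in("scene","side")}
a=lambda L:np.array(L,float)
hc=[[70,130,204.5],[70,-130,204.5],[185,-130,204.5],[185,130,204.5]]
rim=[[-35,114,154],[-35,-114,154]]
sc=a([[462,85],[70,255],[165,393],[570,195],[355,68],[38,200]])/3.5+[195,235]
si=a([[168,98],[458,365],[580,278],[290,28],[55,238],[292,497]])/3.4+[330,195]
P=a(hc+rim)/1000
for obs in ([(ms['scene'],P,sc)],[(ms['side'],P,si)],[(ms['scene'],P,sc),(ms['side'],P,si)]):
    v,r=fit(obs,[.62,-.2,.2]); print(np.round(v,4),np.round(r.reshape(-1,2),1).tolist())
# overlay check
for c in ms:
    im=cv2.imread(f"pics/{c}0.png")
    for p in proj(ms[c],pose(v,a(hc+rim+[[-15,127,39],[-15,-127,39],[-15,127,0],[-15,-127,0],[185,-127,0],[185,127,0]])/1000)): cv2.circle(im,tuple(int(x*8) for x in p),12,(0,255,0),1,shift=3)
    im=im[235:405,195:395] if c=='scene' else im[195:370,330:510]
    cv2.imwrite(f"pics/ov_{c}.png",cv2.resize(im,None,fx=3.4,fy=3.4))
E
```

```text
[ 0.5814 -0.1975  0.2191] [[-0.1, -0.1], [0.1, 0.1], [-0.4, 1.4], [1.4, -0.1], [-0.4, -1.0], [-0.3, -1.3]]
[ 0.5802 -0.201   0.2094] [[-0.7, 1.1], [-0.5, 1.6], [1.6, -0.6], [0.1, 0.4], [-0.4, -0.5], [0.2, -2.9]]
[ 0.5813 -0.1985  0.2142] [[-0.5, 0.3], [-0.7, 0.1], [-1.6, 1.6], [0.7, 0.4], [-0.6, -0.8], [-0.8, -1.4], [-1.1, 0.3], [-0.7, 0.2], [1.1, -2.0], [-0.5, -0.5], [-0.6, -1.3], [0.3, -4.1]]
```

Request:
carry_out:
  translation:
    - [0, -6, 0]
    - [0, -12, 0]
    - [0, -14, 2]
    - [0, -14, 2]
    - [0, -14, 2]
  dr:
    - [0, 0, 0]
    - [0, 0, 0]
    - [0, 0, 0]
    - [0, 0, 0]
    - [0, 0, 0]
  jaw: [1, 0.7, 0.4, 0.1, 0]

```text
clock: 2.17
eef_pos: [0.5744, 0.0196, 0.344]
tcp_rot: [[1.0, -0.002, -0.0], [0.0, -0.001, 1.0], [-0.002, -1.0, -0.001]]
ft_force: [0.5, -0.2, 0.3]
gripper_width: 0.609
```

```bash
python3 - <<'E'
from h import *
from workcell import arm
import json
m=arm.camera_model('wrist'); im=arm.camera('wrist'); cv2.imwrite("pics/w1.png",im)
json.dump({k:np.array(v).tolist() for k,v in m.items()},open('w1.json','w'))
o=arm.get_obs(); print(o['eef_pos'],o['clock'],o['gripper_width'])
for t in["block","mat","unit","gel","bin_rim"]: print(t,[(np.round(d["xyz"],3).tolist(),round(d["confidence"],2)) for d in arm.recognise(t,'wrist')])
E
```

```text
[0.57426178 0.01952244 0.3435968 ] 2.225 0.5704835085336197
block [([0.179, -0.245, 0.021], 0.91), ([0.312, -0.142, 0.044], 0.81), ([0.693, -0.412, 0.017], 0.73), ([0.363, 0.012, 0.039], 0.64), ([0.636, -0.212, 0.068], 0.62)]
mat [([0.593, 0.16, 0.012], 0.67), ([0.626, -0.099, 0.092], 0.17)]
unit [([0.627, -0.095, 0.09], 0.71)]
gel [([0.727, 0.12, 0.104], 0.68)]
bin_rim []
```

View pics/w1.png

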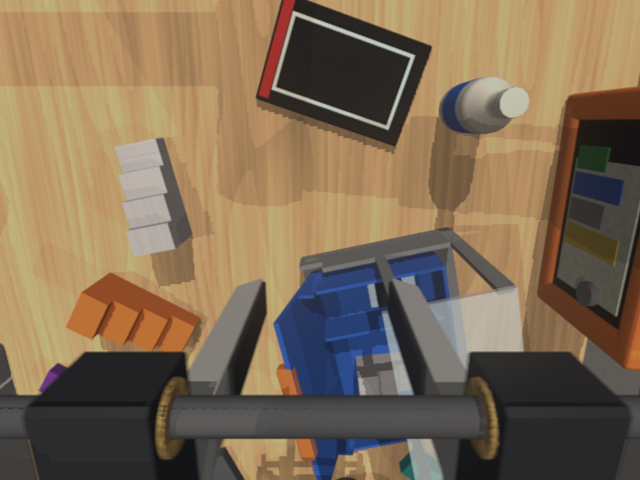

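```bash
python3 - <<'E'
import cv2
a=cv2.imread("pics/w1.png")[0:155,250:440]; cv2.imwrite("pics/c3.png",cv2.resize(a,None,fx=4,fy=3.8,interpolation=cv2.INTER_CUBIC))
E
```

```text
(no output)
```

View pics/c3.png

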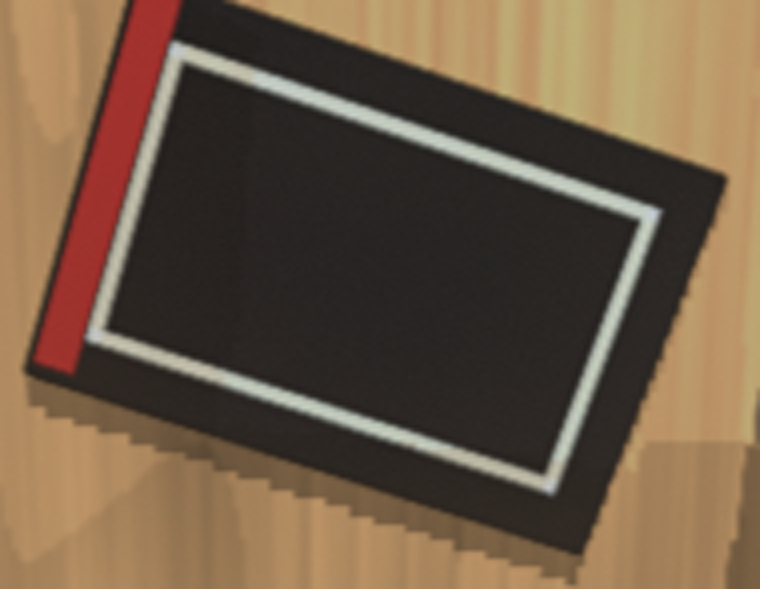

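```bash
cat >> h.py <<'E'
import json,os
U=np.array([.5813,-.1985,.2142])
def RU(): 
    c,s=np.cos(U[2]),np.sin(U[2]); return np.array([[c,-s,0],[s,c,0],[0,0,1]])
def upt(x,y,z): return pose(U,np.array([x,y,z])/1000)[0]
def tool(yaw,tilt):
    # fingers down, tool z along azimuth yaw; tilt>0: fingers swing toward azimuth
    h=np.array([np.cos(yaw),np.sin(yaw),0]); up=np.array([0,0,1.])
    y=np.sin(tilt)*h-np.cos(tilt)*up; z=np.cos(tilt)*h+np.sin(tilt)*up
    return np.stack([np.cross(y,z),y,z],1)
def rows(p0,R0,targets):
    for p,Rt in targets:
        t=R0.T@(p-p0)*100; d=np.degrees(R.from_matrix(R0.T@Rt).as_rotvec())
        print(np.round(t,1).tolist(),np.round(d,1).tolist())
E
python3 - <<'E'
from h import *
m=json.load(open('w1.json')); 
P=np.array([[-70,40,10],[70,40,10],[70,-40,10],[-70,-40,10],[-90,-60,10],[90,-60,10],[90,60,10]])/1e3
p=np.array([[185,66],[642,219],[547,476],[106,333],[25,370],[582,554],[727,178]])/[4,3.8]+[250,0]
v,r=fit([(m,P,p)],[.59,.145,-.3]); print(v,np.round(r.reshape(-1,2),1).tolist())
print(proj(m,pose(v,[.14,0,.0])))
# hook
R0=np.array([[1,0,0],[0,0,1],[0,-1,0.]]); p0=np.array([.5745,.0196,.344])
Rt=tool(U[2],0); print(Rt.round(3))
rows(p0,R0,[(upt(-12,0,235),Rt),(upt(-12,0,135),Rt)])
E
```

```text
[ 0.59318284  0.15599467 -0.31823917] [[-0.5, -1.4], [0.3, 0.3], [-0.1, 0.4], [-0.5, -0.4], [-1.1, 1.2], [0.6, 1.2], [1.6, -0.9]]
[[450.41662785 112.04354414]]
[[ 0.213  0.     0.977]
 [-0.977  0.     0.213]
 [ 0.    -1.     0.   ]]
[-0.5, 10.9, -22.1] [0.0, 77.7, 0.0]
[-0.5, 20.9, -22.1] [0.0, 77.7, 0.0]
```

```bash
python3 - <<'E'
from h import *
from workcell import arm
v=[.5932,.156,-.318]
P=np.array([[-90,60,10],[-90,-60,10],[90,-60,10],[90,60,10]])/1e3
Q=np.array([[-70,40,10],[70,40,10],[70,-40,10],[-70,-40,10]])/1e3
out=[]
for c,(x,y) in {'scene':(355,250),'side':(280,190)}.items():
    m=arm.camera_model(c); im=cv2.imread(f"pics/{c}0.png")
    a=cv2.resize(im[y:y+75,x:x+90],None,fx=6,fy=6,interpolation=cv2.INTER_CUBIC)
    for p in proj(m,pose(v,np.vstack([P,Q]))): cv2.circle(a,tuple(int(k) for k in (p-[x,y])*6),4,(0,255,0),1)
    out.append(a)
cv2.imwrite("pics/c4.png",np.vstack(out)[:, :])
m=json.load(open('w1.json'));im=cv2.imread("pics/w1.png")
for p in proj(m,pose(U,np.array([[-15,127,39],[-15,-127,39],[70,130,204.5],[185,130,204.5],[-35,114,154],[-35,-114,154],[185,127,0],[15,127,62]])/1e3)): cv2.circle(im,tuple(int(k) for k in p),3,(0,255,0),1)
cv2.imwrite("pics/c5.png",cv2.resize(im[210:480,240:540],None,fx=2,fy=2))
E
python3 -c "
import cv2;a=cv2.imread('pics/c4.png');print(a.shape);cv2.imwrite('pics/c4.png',cv2.resize(a,None,fx=.66,fy=.66))"
```

```text
(900, 540, 3)
```

View pics/c4.png

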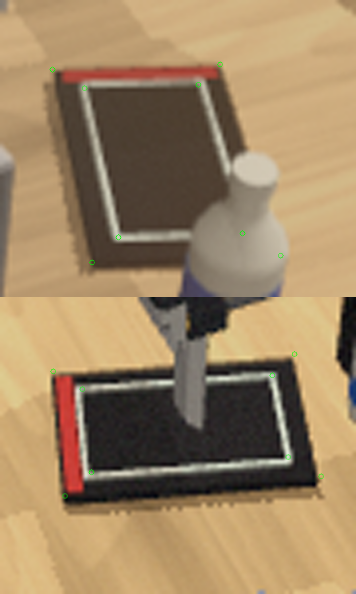

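View pics/c5.png

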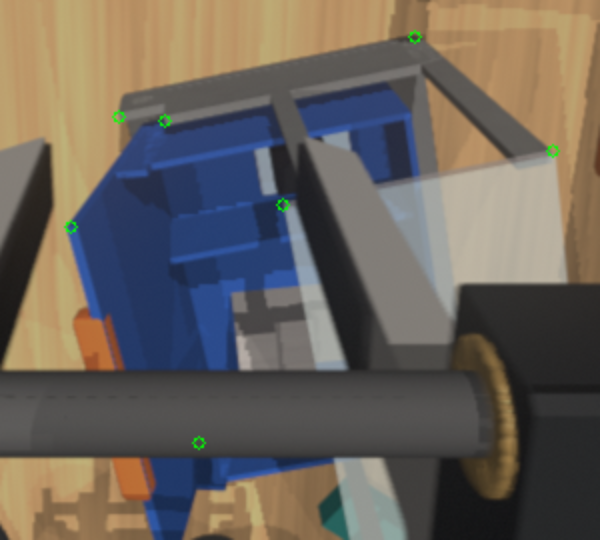

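Request:
carry_out:
  translation:
    - [-0.1, 3, -3]
    - [-0.2, 6, -8]
    - [-0.3, 9, -13]
    - [-0.5, 10.9, -18]
    - [-0.5, 10.9, -22.1]
    - [-0.5, 10.9, -22.1]
    - [-0.5, 10.9, -22.1]
    - [-0.5, 10.9, -22.1]
    - [-0.5, 10.9, -22.1]
    - [-0.5, 10.9, -22.1]
  dr:
    - [0, 10, 0]
    - [0, 20, 0]
    - [0, 30, 0]
    - [0, 40, 0]
    - [0, 50, 0]
    - [0, 60, 0]
    - [0, 70, 0]
    - [0, 77.7, 0]
    - [0, 77.7, 0]
    - [0, 77.7, 0]
  jaw: [0, 0, 0, 0, 0, 0, 0, 0, 0, 0]

```text
clock: 3.72
eef_pos: [0.57, -0.201, 0.2363]
tcp_rot: [[0.215, -0.0, 0.977], [-0.977, 0.0, 0.215], [-0.0, -1.0, -0.0]]
ft_force: [-0.1, 0.3, 0.8]
gripper_width: 0.01
```

```bash
python3 - <<'E'
from h import *
from workcell import arm
o=arm.get_obs(); p=o['eef_pos']; print(o['clock'],p,upt(-12,0,235),np.round(o['q'],2),o['gripper_width'])
im=arm.camera('side'); cv2.imwrite("pics/s2.png",cv2.resize(im[130:430,280:580],None,fx=2,fy=2))
E
```

```text
3.725 [ 0.56995904 -0.20099742  0.23629639] [ 0.56957424 -0.20105079  0.235     ] [-0.45  0.31  1.39  0.    1.45  0.9 ] 0.009652696918625017
```

View pics/s2.png

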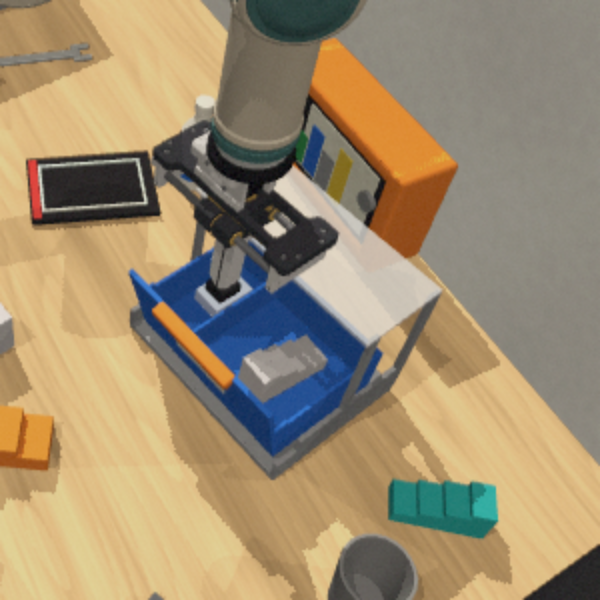

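```bash
cat >> h.py <<'E'
def arc(xb,yb,zb,th,tilt=None):
    c,s=np.cos(th),np.sin(th)
    return upt(xb*c-zb*s, yb, 22+xb*s+zb*c), tool(U[2],th if tilt is None else tilt)
E
python3 - <<'E'
from h import *
p0=np.array([.5700,-.2010,.2355]); R0=tool(U[2],0)
p1=upt(-10,0,128); rows(p0,R0,[(p1,R0)])
print()
rows(p1,R0,[arc(-15,0,106,0)]+[arc(-19,0,106,t) for t in np.arange(.0,.41,.05)])
E
```

```text
[-0.0, 10.7, 0.2] [0.0, 0.0, 0.0]

[0.0, 0.0, -0.5] [0.0, 0.0, 0.0]
[-0.0, 0.0, -0.9] [0.0, 0.0, 0.0]
[0.0, 0.1, -1.4] [2.9, -0.0, 0.0]
[-0.0, 0.2, -1.9] [5.7, 0.0, 0.0]
[0.0, 0.4, -2.5] [8.6, 0.0, -0.0]
[0.0, 0.6, -3.0] [11.5, -0.0, 0.0]
[0.0, 0.8, -3.5] [14.3, -0.0, -0.0]
[0.0, 1.0, -3.9] [17.2, 0.0, 0.0]
[-0.0, 1.3, -4.4] [20.1, -0.0, -0.0]
[0.0, 1.6, -4.9] [22.9, -0.0, 0.0]
```

Request:
carry_out:
  translation:
    - [0, 4, 0.2]
    - [0, 8, 0.2]
    - [0, 10.7, 0.2]
    - [0, 10.7, 0.2]
    - [0, 10.7, -0.2]
    - [0, 10.7, -0.7]
  dr:
    - [0, 0, 0]
    - [0, 0, 0]
    - [0, 0, 0]
    - [0, 0, 0]
    - [0, 0, 0]
    - [0, 0, 0]
  jaw: [0, 0, 0, 0, 0, 0]

```text
clock: 4.53
eef_pos: [0.5639, -0.203, 0.1312]
tcp_rot: [[0.213, 0.003, 0.977], [-0.977, -0.001, 0.213], [0.002, -1.0, 0.002]]
ft_force: [0.5, -0.8, 0.3]
gripper_width: -0.001
```

Request:
carry_out:
  translation:
    - [0, 0.1, -0.5]
    - [0, 0.2, -1.0]
    - [0, 0.4, -1.6]
    - [0, 0.6, -2.1]
    - [0, 0.8, -2.6]
    - [0, 1.0, -3.0]
    - [0, 1.3, -3.5]
    - [0, 1.6, -4.0]
    - [0, 1.6, -4.0]
  dr:
    - [2.9, 0, 0]
    - [5.7, 0, 0]
    - [8.6, 0, 0]
    - [11.5, 0, 0]
    - [14.3, 0, 0]
    - [17.2, 0, 0]
    - [20.1, 0, 0]
    - [22.9, 0, 0]
    - [22.9, 0, 0]
  jaw: [0, 0, 0, 0, 0, 0, 0, 0, 0]

```text
clock: 5.65
eef_pos: [0.5257, -0.2113, 0.1167]
tcp_rot: [[0.21, 0.387, 0.898], [-0.978, 0.082, 0.194], [0.002, -0.919, 0.395]]
ft_force: [2.9, 3.2, 4.6]
gripper_width: 0.005
```

```bash
python3 - <<'E'
from h import *
from workcell import arm
o=arm.get_obs(); p,Rt=arc(-19,0,106,.4); print(o['eef_pos'],p,np.round(o['q'],2),o['ft_force'])
im=arm.camera('side'); cv2.imwrite("pics/s3.png",cv2.resize(im[130:430,280:580],None,fx=2,fy=2))
rows(p,Rt,[arc(-20,0,106,t) for t in np.arange(.45,.80,.05)])
E
```

```text
[ 0.52569324 -0.21129096  0.11669231] [ 0.52386478 -0.2109943   0.11223352] [-0.73  0.19  1.95  0.46  0.8   0.34] [2.91132286 3.1687063  4.6055952 ]
[-0.0, 0.1, -0.6] [2.9, -0.0, -0.0]
[0.0, 0.3, -1.1] [5.7, -0.0, -0.0]
[-0.0, 0.4, -1.7] [8.6, 0.0, -0.0]
[-0.0, 0.6, -2.2] [11.5, -0.0, -0.0]
[-0.0, 0.8, -2.7] [14.3, -0.0, -0.0]
[-0.0, 1.1, -3.1] [17.2, 0.0, -0.0]
[-0.0, 1.3, -3.6] [20.1, 0.0, 0.0]
```

View pics/s3.png

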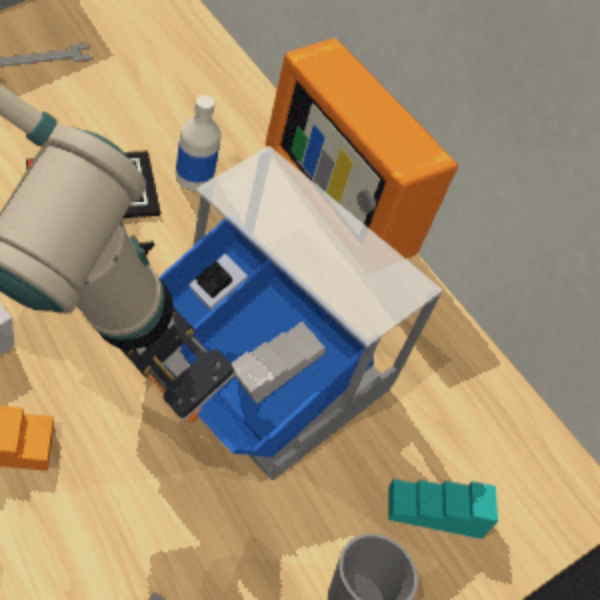

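Request:
carry_out:
  translation:
    - [0, 0.1, -0.6]
    - [0, 0.3, -1.1]
    - [0, 0.4, -1.7]
    - [0, 0.6, -2.2]
    - [0, 0.8, -2.7]
    - [0, 1.1, -3.1]
    - [0, 1.3, -3.6]
    - [0, 1.3, -3.6]
  dr:
    - [2.9, 0, 0]
    - [5.7, 0, 0]
    - [8.6, 0, 0]
    - [11.5, 0, 0]
    - [14.3, 0, 0]
    - [17.2, 0, 0]
    - [20.1, 0, 0]
    - [20.1, 0, 0]
  jaw: [0, 0, 0, 0, 0, 0, 0, 0]

```text
clock: 6.7
eef_pos: [0.4974, -0.2181, 0.0889]
tcp_rot: [[0.211, 0.669, 0.713], [-0.977, 0.144, 0.154], [-0.0, -0.729, 0.684]]
ft_force: [2.7, 1.1, 4.0]
gripper_width: 0.006
```

```bash
python3 - <<'E'
from h import *
from workcell import arm
o=arm.get_obs(); p,Rt=arc(-20,0,106,.75); print(o['eef_pos'],p,np.round(o['q'],2),o['ft_force'])
im=arm.camera('side'); cv2.imwrite("pics/s4.png",cv2.resize(im[130:430,280:580],None,fx=2,fy=2))
im=arm.camera('scene'); cv2.imwrite("pics/sc4.png",cv2.resize(im[185:385,195:395],None,fx=3,fy=3))
m=arm.camera_model('wrist'); im=arm.camera('wrist'); cv2.imwrite("pics/w4.png",im)
E
```

```text
[ 0.49735958 -0.2180906   0.08885951] [ 0.49639817 -0.21696931  0.08592624] [-1.05  0.25  2.26  1.18  0.78 -0.63] [2.70115204 1.1093129  4.02943833]
```

View pics/s4.png

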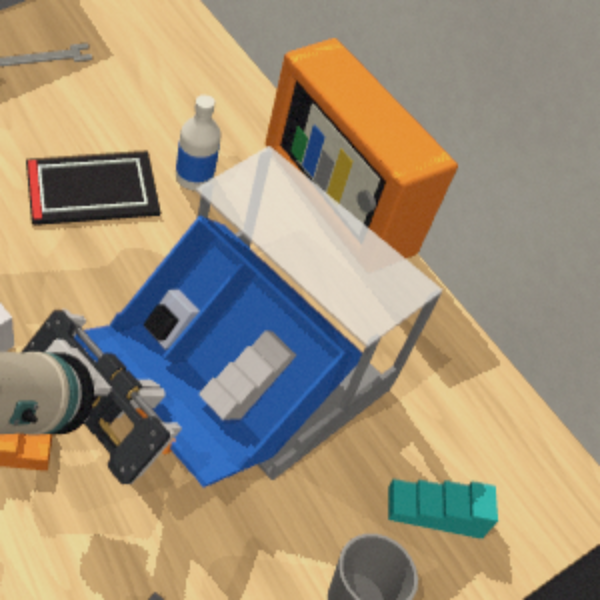

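View pics/w4.png

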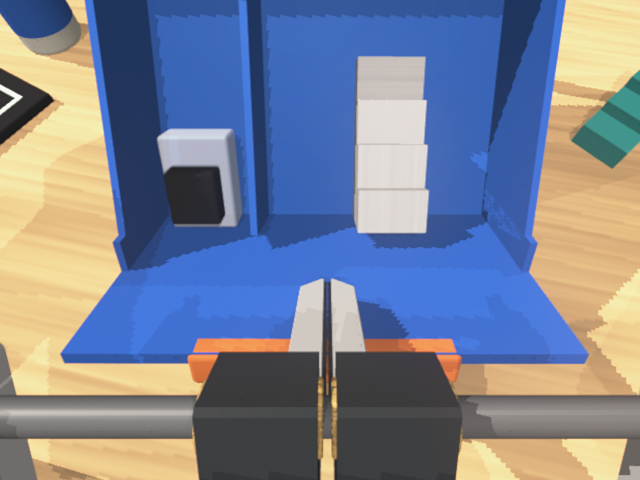

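View pics/sc4.png

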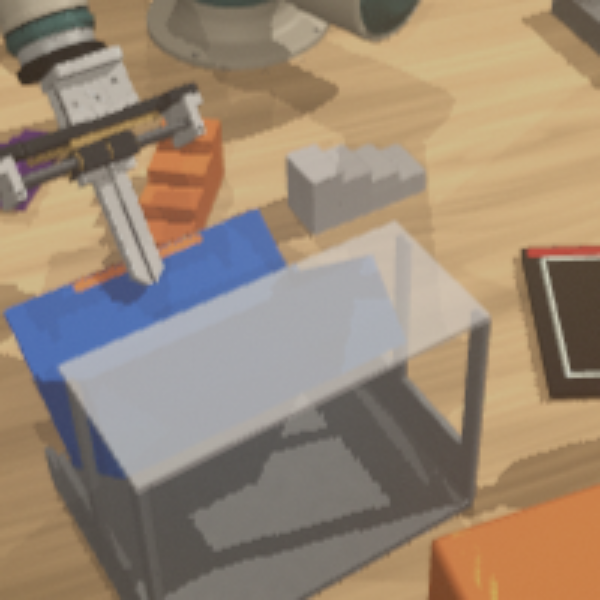

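Request:
carry_out:
  translation:
    - [0, 0, -0.4]
    - [0, 0, -0.8]
    - [0, 0, -0.8]
  dr:
    - [0, 0, 0]
    - [0, 0, 0]
    - [0, 0, 0]
  jaw: [0, 0, 0]

```text
clock: 7.22
eef_pos: [0.4968, -0.2182, 0.0885]
tcp_rot: [[0.214, 0.677, 0.704], [-0.977, 0.148, 0.155], [0.0, -0.721, 0.693]]
ft_force: [15.2, 2.4, 14.1]
gripper_width: 0.006
```

Request:
carry_out:
  translation:
    - [0, -0.5, 2]
    - [0, -4, 2.5]
    - [0, -8, 3]
    - [0, -8, 3]
    - [0, -8, 3]
  dr:
    - [0, 0, 0]
    - [0, 0, 0]
    - [0, 0, 0]
    - [0, 0, 0]
    - [0, 0, 0]
  jaw: [0, 0, 0.7, 0.7, 0.7]

```text
clock: 7.85
eef_pos: [0.4587, -0.2248, 0.1602]
tcp_rot: [[0.214, 0.665, 0.716], [-0.977, 0.145, 0.157], [0.0, -0.732, 0.681]]
ft_force: [0.2, -0.7, 0.0]
gripper_width: 0.289
```

```bash
python3 - <<'E'
from h import *
from workcell import arm
o=arm.get_obs(); print(o['clock'],o['eef_pos'],np.round(o['q'],2),o['ft_force'])
m=arm.camera_model('wrist'); im=arm.camera('wrist'); cv2.imwrite("pics/w5.png",im)
json.dump({k:np.array(v).tolist() for k,v in m.items()},open('w5.json','w'))
im=arm.camera('side'); cv2.imwrite("pics/s5r.png",im); cv2.imwrite("pics/s5.png",cv2.resize(im[210:400,320:510],None,fx=3.15,fy=3.15,interpolation=cv2.INTER_CUBIC))
for c in('wrist','side'):
  for t in["block","block_thick","block_thin"]: print(t,[(np.round(d["xyz"],3).tolist(),round(d["confidence"],2)) for d in arm.recognise(t,c)])
E
```

```text
7.85 [ 0.45874578 -0.22475903  0.16017217] [-1.16  0.09  2.18  0.95  0.96 -0.41] [ 0.24369577 -0.72491739  0.01575586]
block [([0.731, -0.429, 0.028], 0.96), ([0.597, -0.237, 0.084], 0.73), ([0.359, -0.051, 0.035], 0.67), ([0.609, -0.19, 0.092], 0.67), ([0.623, 0.121, 0.012], 0.64), ([0.37, -0.205, 0.018], 0.48)]
block_thick [([0.354, -0.048, 0.037], 0.97), ([0.735, -0.43, 0.03], 0.97), ([0.599, -0.237, 0.088], 0.65), ([0.366, -0.208, 0.014], 0.48)]
block_thin [([0.73, -0.432, 0.03], 0.92), ([0.593, -0.238, 0.086], 0.58), ([0.359, -0.052, 0.038], 0.58)]
block [([0.21, -0.289, 0.03], 0.9), ([0.6, -0.236, 0.088], 0.72), ([0.74, -0.435, 0.029], 0.62), ([0.316, -0.168, 0.034], 0.61), ([0.62, -0.476, 0.057], 0.53)]
block_thick [([0.21, -0.292, 0.031], 0.85), ([0.317, -0.169, 0.042], 0.82), ([0.353, 0.019, 0.039], 0.73), ([0.604, -0.241, 0.084], 0.69), ([0.74, -0.442, 0.036], 0.57), ([0.648, -0.2, 0.11], 0.25)]
block_thin [([0.214, -0.29, 0.028], 0.9), ([0.318, -0.171, 0.039], 0.89), ([0.348, 0.02, 0.038], 0.82), ([0.609, -0.241, 0.082], 0.8), ([0.741, -0.434, 0.03], 0.68)]
```

View pics/s5.png

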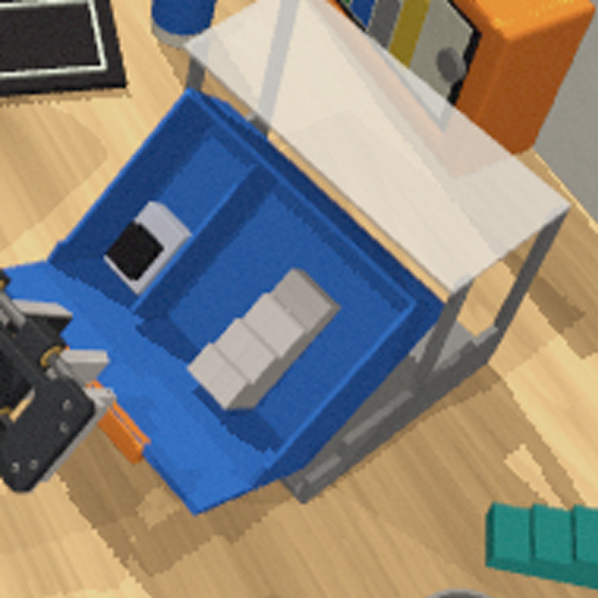

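View pics/w5.png

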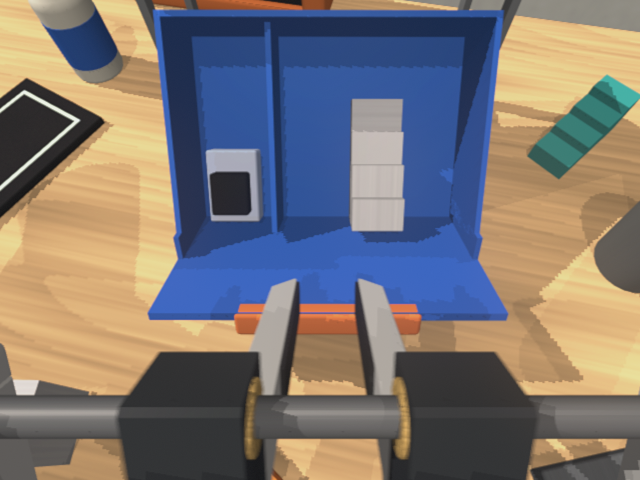

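```bash
python3 - <<'E'
from h import *
from workcell import arm
mw=json.load(open('w5.json')); ms=arm.camera_model('side')
B=[(50,20),(25,30),(0,40),(-25,50),(-50,50)]
Pw=np.array([[x,s*20,z] for x,z in B for s in(1,-1)],float)
pw=np.array([[352,99],[403,99],[352,131],[403,131],[350.5,165],[404,165],[350,198],[405,198],[349,231],[405,231]],float)
Ps=np.array([[-50,20,50],[-50,-20,50],[50,20,20],[50,-20,20]],float)
ps=np.array([[188,368],[230,408],[300,268],[338,305]])/3.15+[320,210]
def w(v,P,th=.75):
    q=pose([v[0],v[1],v[2]],P/1e3)+[0,0,.005]
    c,s=np.cos(th),np.sin(th)
    return pose(U,np.stack([q[:,0]*c-q[:,2]*s,q[:,1],.022+q[:,0]*s+q[:,2]*c],1))
for name,ob in(('w',[(mw,Pw,pw)]),('s',[(ms,Ps,ps)]),('both',[(mw,Pw,pw),(ms,Ps,ps)])):
    f=lambda v:np.concatenate([(proj(m,w(v,P))-p).ravel() for m,P,p in ob])
    r=least_squares(f,[.055,-.04,0]); print(name,r.x,np.round(r.fun.reshape(-1,2),1).tolist())
# floor corner check wrist
v=r.x
print(w(v,np.array([[-9,0,25]])))
im=cv2.imread('pics/w5.png')
z0=[0,0,0]
P=np.array([[0,110,0],[0,-110,0],[150,-110,0],[150,110,0],[152,112,65],[152,-112,65],[-35,114,127],[-35,-114,127],[0,42,45],[150,42,45]],float)
print(np.round(proj(mw,w(z0,P))).tolist())
E
```

```text
w [ 0.05136008 -0.03886777 -0.0035923 ] [[-0.2, -0.7], [-0.6, -0.5], [-0.1, 0.2], [-0.1, 0.5], [1.4, -0.3], [-0.6, -0.0], [2.0, 0.8], [-1.2, 1.1], [2.3, -0.8], [-3.0, -0.6]]
s [ 0.05260728 -0.04213912 -0.0129498 ] [[1.2, -0.4], [-0.3, 0.0], [-0.6, -0.2], [-0.2, 0.5]]
both [ 0.05139793 -0.0390101  -0.00438397] [[0.1, -0.8], [-0.4, -0.5], [0.1, 0.2], [0.1, 0.5], [1.6, -0.3], [-0.5, -0.0], [2.2, 0.8], [-1.0, 1.1], [2.4, -0.9], [-2.8, -0.6], [0.0, -0.8], [-1.5, -0.5], [-2.1, -0.8], [-1.6, -0.2]]
[[ 0.5999152  -0.23433259  0.0728508 ]]
[[206.0, 217.0], [449.0, 218.0], [464.0, 36.0], [191.0, 36.0], [156.0, 12.0], [500.0, 12.0], [147.0, 317.0], [508.0, 317.0], [275.0, 230.0], [268.0, 23.0]]
```

```bash
python3 - <<'E'
from h import *
p,Rt=arc(2,0,186,.75); print(p)
rows(np.array([.4587,-.2248,.1602]),Rt,[arc(42.4,-40,90,.75),arc(42.4,-40,11,.75)])
rows(p,Rt,[arc(42.4,-40,90,.75),arc(42.4,-40,11,.75)])
E
```

```text
[ 0.45884257 -0.22513905  0.15945741]
[4.0, 9.7, 4.0] [0.0, 0.0, 0.0]
[4.0, 17.6, 4.0] [0.0, 0.0, 0.0]
[4.0, 9.6, 4.0] [0.0, 0.0, 0.0]
[4.0, 17.5, 4.0] [0.0, 0.0, 0.0]
```

Request:
carry_out:
  translation:
    - [2, 3, 2]
    - [4, 6, 4]
    - [4, 9.6, 4]
    - [4, 9.6, 4]
    - [4, 9.6, 4]
  dr:
    - [0, 0, 0]
    - [0, 0, 0]
    - [0, 0, 0]
    - [0, 0, 0]
    - [0, 0, 0]
  jaw: [0.7, 0.7, 0.7, 0.7, 0.7]

```text
clock: 8.88
eef_pos: [0.5598, -0.2438, 0.1181]
tcp_rot: [[0.213, 0.666, 0.715], [-0.977, 0.146, 0.156], [-0.001, -0.731, 0.682]]
ft_force: [0.8, -0.1, 0.7]
gripper_width: 0.702
```

```bash
python3 - <<'E'
from h import *
from workcell import arm
o=arm.get_obs(); print(o['clock'],o['eef_pos'],o['gripper_width'],np.round(o['q'],2),o['ft_force'],o['tcp_rot'])
rows(o['eef_pos'],o['tcp_rot'],[arc(42.4,-40,90,.75),arc(42.4,-40,11,.75)])
im=arm.camera('wrist'); cv2.imwrite("pics/w6.png",im)
E
```

```text
8.875 [ 0.55977184 -0.24380662  0.11814558] 0.7019553405016582 [-0.95  0.26  2.09  1.09  0.79 -0.41] [ 0.79028859 -0.13195572  0.7000987 ] [[ 2.13343565e-01  6.66128527e-01  7.14672869e-01]
 [-9.76977041e-01  1.45927989e-01  1.55630601e-01]
 [-6.20791907e-04 -7.31421771e-01  6.81925074e-01]]
[0.0, 0.1, -0.1] [-0.0, 0.0, -0.1]
[0.0, 8.0, -0.1] [-0.0, 0.0, -0.1]
```

View pics/w6.png

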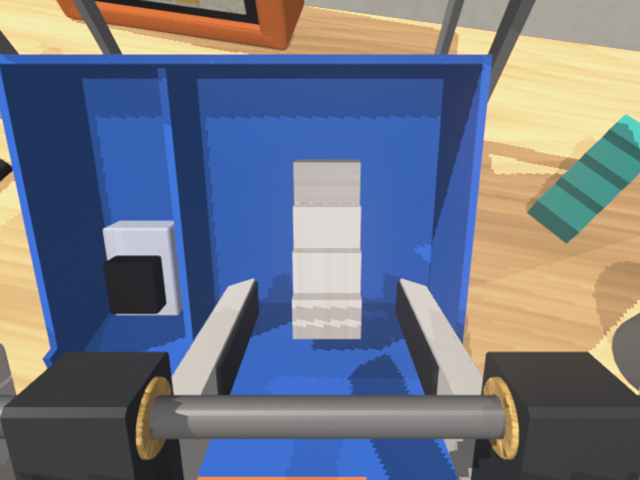

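Fingers straddle the block centrally (block 293–361, fingertips 258/400). Go down and grip.

Request:
carry_out:
  translation:
    - [0, 2, 0]
    - [0, 4, 0]
    - [0, 6, 0]
    - [0, 7.9, 0]
    - [0, 7.9, 0]
    - [0, 7.9, 0]
  dr:
    - [0, 0, 0]
    - [0, 0, 0]
    - [0, 0, 0]
    - [0, 0, 0]
    - [0, 0, 0]
    - [0, 0, 0]
  jaw: [0.7, 0.7, 0.7, 0.7, 0.7, 0.65]
  squeeze: 40

```text
clock: 9.68
eef_pos: [0.6125, -0.2332, 0.0613]
tcp_rot: [[0.212, 0.667, 0.714], [-0.977, 0.144, 0.156], [0.001, -0.731, 0.683]]
ft_force: [0.3, 0.2, 0.5]
gripper_width: 0.655
```

Request:
carry_out:
  translation:
    - [0, 0, 0]
    - [0, 0, 0]
    - [0, 0, 0]
    - [0, 0, 0]
    - [0, 0, 0]
    - [0, 0, 0]
  dr:
    - [0, 0, 0]
    - [0, 0, 0]
    - [0, 0, 0]
    - [0, 0, 0]
    - [0, 0, 0]
    - [0, 0, 0]
  jaw: [0.5, 0.4, 0.3, 0.3, 0.3, 0.3]
  squeeze: 40

```text
clock: 10.42
eef_pos: [0.6126, -0.2322, 0.0609]
tcp_rot: [[0.213, 0.667, 0.714], [-0.977, 0.146, 0.156], [-0.0, -0.731, 0.683]]
ft_force: [-4.7, 0.5, 5.6]
gripper_width: 0.421
```

```bash
python3 - <<'E'
from h import *
from workcell import arm
o=arm.get_obs(); print(o['clock'],o['eef_pos'],arc(42.4,-40,11,.75)[0],o['gripper_width'],np.round(o['q'],2),o['ft_force'])
im=arm.camera('wrist'); cv2.imwrite("pics/w7.png",im)
E
```

```text
10.425 [ 0.61259544 -0.23219274  0.06087725] [ 0.61279058 -0.23258514  0.05895006] 0.42134816418806176 [-0.84  0.4   2.09  1.28  0.67 -0.55] [-4.69719281  0.54192924  5.58205093]
```

View pics/w7.png

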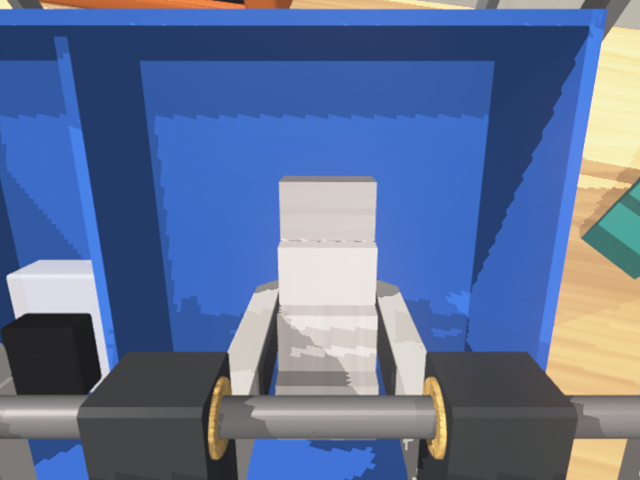

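Request:
carry_out:
  translation:
    - [0, -1, 0]
    - [0, -3, 0]
    - [0, -6, 0]
    - [0, -9, 0]
    - [0, -12, 0]
    - [0, -15, 0]
    - [0, -15, 0]
  dr:
    - [0, 0, 0]
    - [0, 0, 0]
    - [0, 0, 0]
    - [0, 0, 0]
    - [0, 0, 0]
    - [0, 0, 0]
    - [0, 0, 0]
  jaw: [0.3, 0.3, 0.3, 0.3, 0.3, 0.3, 0.3]
  squeeze: 50

```text
clock: 11.35
eef_pos: [0.5117, -0.2556, 0.1707]
tcp_rot: [[0.211, 0.666, 0.715], [-0.977, 0.142, 0.157], [0.003, -0.732, 0.681]]
ft_force: [0.8, 0.1, -4.8]
gripper_width: 0.42
```

```bash
python3 - <<'E'
from h import *
from workcell import arm
o=arm.get_obs(); print(o['clock'],o['eef_pos'],arc(42.4,-40,161,.75)[0],o['gripper_width'],np.round(o['q'],2),o['ft_force'])
im=arm.camera('wrist'); cv2.imwrite("pics/w8.png",im)
im=arm.camera('side'); cv2.imwrite("pics/s8.png",im)
p,Rt=arc(42.4,-40,161,.75); V=[.5932,.156,-.318]
Rm=tool(V[2],0)
mid=np.array([.50,-.12,.30])
t=pose(V,[-.009,0,.10])[0]
print(t)
rows(p,Rt,[(mid,tool(U[2],.3)),(t+[0,0,.12],Rm),(t,Rm)])
E
```

```text
11.35 [ 0.51170064 -0.25563756  0.1706857 ] [ 0.51288141 -0.2543191   0.16870339] 0.4200291966133378 [-1.06  0.15  2.07  0.95  0.93 -0.31] [ 0.81551802  0.09224318 -4.77428077]
[0.58465124 0.15881401 0.1       ]
[-13.4, -8.5, 10.1] [-25.8, 0.0, -0.0]
[-38.8, 7.0, 15.1] [-41.9, 29.0, -11.4]
[-38.8, 15.8, 6.9] [-41.9, 29.0, -11.4]
```

View pics/w8.png

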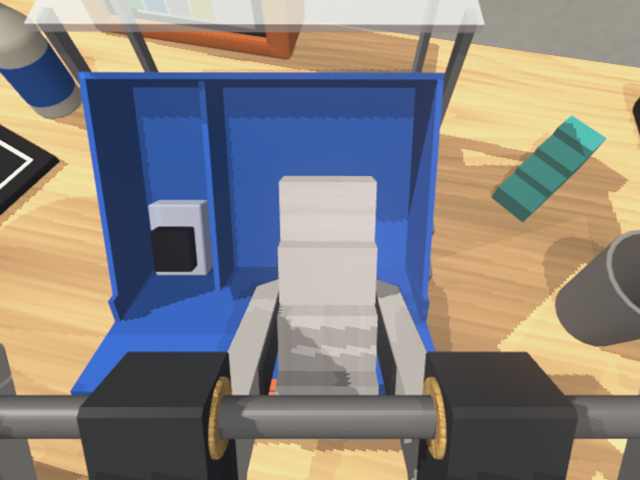

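View pics/s8.png

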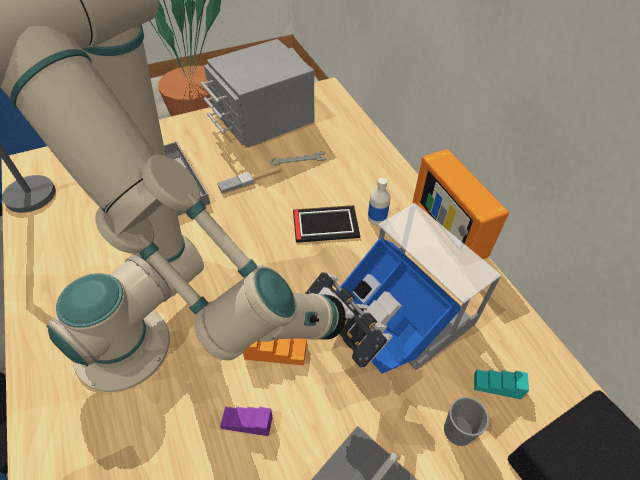

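```bash
python3 - <<'E'
from h import *
from scipy.spatial.transform import Slerp
p,Rt=arc(42.4,-40,161,.75); V=[.5932,.156,-.318]
A=[(p+[-.01,0,.05],tool(U[2],.62)),(p+[-.015,0.01,.10],tool(U[2],.47)),(p+[-.015,.02,.14],tool(U[2],.32)),(p+[-.01,.05,.15],tool(U[2],.17)),(p+[-.01,.09,.15],tool(U[2],.03)),(p+[-.01,.12,.15],tool(U[2],0)),(p+[-.01,.12,.15],tool(U[2],0))]
rows(p,Rt,A)
print()
t=pose(V,[-.009,0,.10])[0]
p1,R1=A[-1]
rows(p1,R1,[(t+[0,0,.12],tool(V[2],0)),(t,tool(V[2],0))])
E
```

```text
[-0.2, -4.3, 2.7] [-7.4, -0.0, -0.0]
[-1.3, -8.2, 5.9] [-16.0, 0.0, -0.0]
[-2.3, -11.0, 8.8] [-24.6, 0.0, -0.0]
[-5.1, -10.9, 10.3] [-33.2, 0.0, -0.0]
[-9.0, -10.3, 10.9] [-41.3, 0.0, -0.0]
[-11.9, -9.9, 11.4] [-43.0, 0.0, -0.0]
[-11.9, -9.9, 11.4] [-43.0, 0.0, -0.0]

[-26.9, 9.9, 14.2] [0.0, 30.5, 0.0]
[-26.9, 21.9, 14.2] [0.0, 30.5, 0.0]
```

Request:
carry_out:
  translation:
    - [-0.2, -4.3, 2.7]
    - [-1.3, -8.2, 5.9]
    - [-2.3, -11.0, 8.8]
    - [-5.1, -10.9, 10.3]
    - [-9.0, -10.3, 10.9]
    - [-11.9, -9.9, 11.4]
    - [-11.9, -9.9, 11.4]
    - [-11.9, -9.9, 11.4]
    - [-11.9, -9.9, 11.4]
  dr:
    - [-7.4, 0, 0]
    - [-16, 0, 0]
    - [-24.6, 0, 0]
    - [-33.2, 0, 0]
    - [-41.3, 0, 0]
    - [-43, 0, 0]
    - [-43, 0, 0]
    - [-43, 0, 0]
    - [-43, 0, 0]
  jaw: [0.3, 0.3, 0.3, 0.3, 0.3, 0.3, 0.3, 0.3, 0.3]

```text
clock: 12.58
eef_pos: [0.5026, -0.1354, 0.3196]
tcp_rot: [[0.212, -0.001, 0.977], [-0.977, 0.0, 0.212], [-0.001, -1.0, -0.001]]
ft_force: [-0.0, -0.4, -4.4]
gripper_width: 0.423
```

Request:
carry_out:
  translation:
    - [-3, 0, 1.5]
    - [-7, 1, 4]
    - [-11, 3, 6]
    - [-15, 5, 8]
    - [-19, 7, 10]
    - [-23, 8.5, 12]
    - [-26.9, 9.9, 14.2]
    - [-26.9, 9.9, 14.2]
    - [-26.9, 9.9, 14.2]
    - [-26.9, 9.9, 14.2]
  dr:
    - [0, 4, 0]
    - [0, 8, 0]
    - [0, 12, 0]
    - [0, 16, 0]
    - [0, 20, 0]
    - [0, 25, 0]
    - [0, 30.5, 0]
    - [0, 30.5, 0]
    - [0, 30.5, 0]
    - [0, 30.5, 0]
  jaw: [0.3, 0.3, 0.3, 0.3, 0.3, 0.3, 0.3, 0.3, 0.3, 0.3]

```text
clock: 13.82
eef_pos: [0.5846, 0.1567, 0.2218]
tcp_rot: [[-0.314, 0.001, 0.949], [-0.949, -0.0, -0.314], [-0.0, -1.0, 0.001]]
ft_force: [0.0, -0.4, -3.4]
gripper_width: 0.419
```

```bash
python3 - <<'E'
from h import *
from workcell import arm
o=arm.get_obs(); print(o['clock'],o['eef_pos'],o['gripper_width'],np.round(o['q'],2),o['ft_force'],np.round(o['tcp_rot'],3).tolist())
m=arm.camera_model('wrist'); im=arm.camera('wrist'); cv2.imwrite("pics/w9.png",im)
json.dump({k:np.array(v).tolist() for k,v in m.items()},open('w9.json','w'))
im=arm.camera('side'); cv2.imwrite("pics/s9.png",cv2.resize(im[130:330,230:430],None,fx=3,fy=3,interpolation=cv2.INTER_CUBIC))
E
```

```text
13.825 [0.58461673 0.15673083 0.22179723] 0.4193905731903855 [ 0.15  0.31  1.41 -0.    1.42  2.04] [ 0.03680188 -0.39513789 -3.3805306 ] [[-0.314, 0.001, 0.949], [-0.949, -0.0, -0.314], [-0.0, -1.0, 0.001]]
```

View pics/w9.png

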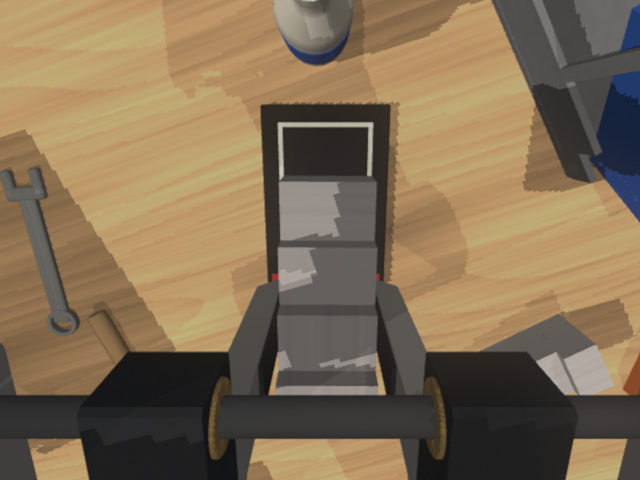

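View pics/s9.png

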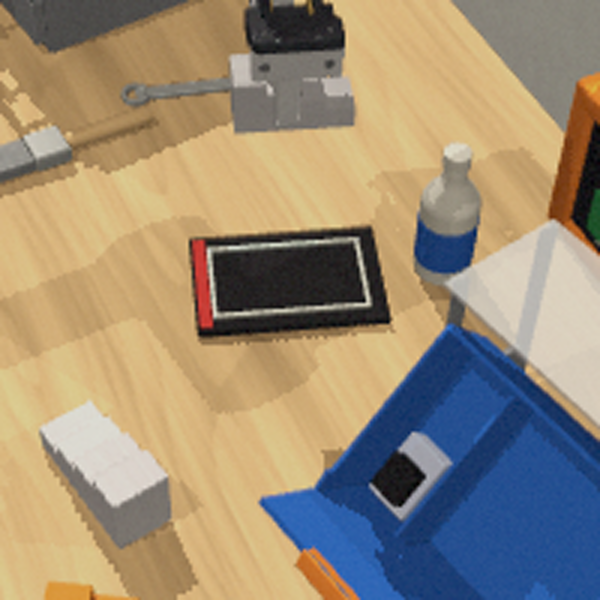

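```bash
python3 - <<'E'
from h import *
m=json.load(open('w9.json')); V=[.5932,.156,-.318]
print(proj(m,pose(V,np.array([[90,60,10],[90,-60,10],[73,43,10],[73,-43,10]])/1e3)).round(1))
# block thin top edge in tool frame: fit offset
p=np.array([.5846,.1567,.2218])
def f(v): # block origin offset along mat x,y from TCP, yaw , underside dz
    P=np.array([[50,20,20],[50,-20,20],[25,20,30],[25,-20,30],[0,20,40],[0,-20,40]])/1e3
    W=pose([0,0,-.3195+v[2]],P+[v[0],0,0])+p+[0,0,v[3]]
    n=np.array([np.sin(.3195),np.cos(.3195),0])*v[1]
    return (proj(m,W+n)-np.array([[280,178],[376,178],[278,244],[377.5,244],[276.5,305],[378,305]])).ravel()
r=least_squares(f,[.009,0,0,-.006]); print(r.x,r.fun.round(1))
E
```

```text
[[259.4 102.8]
 [391.  102.6]
 [278.7 122.1]
 [371.8 122. ]]
[ 0.00847327  0.00021671 -0.00266423 -0.01253211] [ 0.3 -0.3 -0.6  0.   1.3 -2.5 -1.5 -2.2  1.8  2.3 -1.4  2.6]
```

Request:
carry_out:
  translation:
    - [0, 3, 0]
    - [0, 7, 0]
    - [0, 11, 0]
    - [0, 15, 0]
    - [0, 17, 0]
    - [-0.1, 18.5, 0]
    - [-0.1, 18.7, 0]
    - [-0.1, 18.7, 0]
  dr:
    - [0, 0, 0]
    - [0, 0, 0]
    - [0, 0, 0]
    - [0, 0, 0]
    - [0, 0, 0]
    - [0, 0, 0]
    - [0, 0, 0]
    - [0, 0, 0]
  jaw: [0.3, 0.3, 0.3, 0.3, 0.3, 0.3, 0.3, 0.3]

```text
clock: 14.92
eef_pos: [0.5856, 0.1592, 0.035]
tcp_rot: [[-0.313, 0.002, 0.95], [-0.95, 0.0, -0.313], [-0.001, -1.0, 0.002]]
ft_force: [-0.3, -0.2, -4.1]
gripper_width: 0.423
```

Request:
carry_out:
  translation:
    - [0, 0.3, 0]
    - [0, 0.6, 0]
    - [0, 0.9, 0]
    - [0, 0.9, 0]
  dr:
    - [0, 0, 0]
    - [0, 0, 0]
    - [0, 0, 0]
    - [0, 0, 0]
  jaw: [0.3, 0.3, 0.3, 0.3]

```text
clock: 15.42
eef_pos: [0.5844, 0.1592, 0.0249]
tcp_rot: [[-0.312, -0.001, 0.95], [-0.95, -0.0, -0.312], [0.0, -1.0, -0.0]]
ft_force: [-0.1, -0.4, -3.9]
gripper_width: 0.425
```

Request:
carry_out:
  translation:
    - [0, 0.2, 0]
    - [0, 0.4, 0]
    - [0, 0.5, 0]
    - [0, 0.5, 0]
  dr:
    - [0, 0, 0]
    - [0, 0, 0]
    - [0, 0, 0]
    - [0, 0, 0]
  jaw: [0.3, 0.3, 0.3, 0.3]

```text
clock: 15.92
eef_pos: [0.5847, 0.1592, 0.02]
tcp_rot: [[-0.312, -0.0, 0.95], [-0.95, -0.0, -0.312], [0.0, -1.0, -0.0]]
ft_force: [0.6, 1.0, -3.8]
gripper_width: 0.426
```

Request:
carry_out:
  translation:
    - [0, 0.1, 0]
    - [0, 0.2, 0]
    - [0, 0.3, 0]
    - [0, 0.3, 0]
  dr:
    - [0, 0, 0]
    - [0, 0, 0]
    - [0, 0, 0]
    - [0, 0, 0]
  jaw: [0.3, 0.3, 0.3, 0.3]

```text
clock: 16.42
eef_pos: [0.5847, 0.1592, 0.0171]
tcp_rot: [[-0.312, -0.0, 0.95], [-0.95, -0.0, -0.312], [0.0, -1.0, -0.0]]
ft_force: [0.3, 0.2, -5.1]
gripper_width: 0.426
```

```bash
python3 - <<'E'
from h import *
from workcell import arm
im=arm.camera('side'); cv2.imwrite("pics/s10.png",cv2.resize(im[130:280,250:450],None,fx=4,fy=4,interpolation=cv2.INTER_CUBIC))
E
```

```text
(no output)
```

View pics/s10.png

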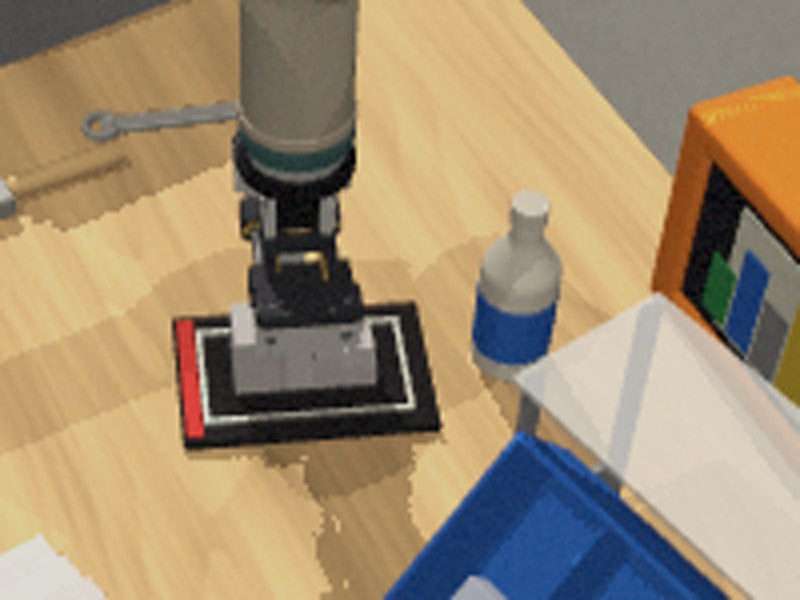

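Request:
carry_out:
  translation:
    - [0, 0.1, 0]
    - [0, 0.2, 0]
    - [0, 0.2, 0]
  dr:
    - [0, 0, 0]
    - [0, 0, 0]
    - [0, 0, 0]
  jaw: [0.3, 0.3, 0.3]

```text
clock: 16.85
eef_pos: [0.5849, 0.1593, 0.0168]
tcp_rot: [[-0.312, 0.001, 0.95], [-0.95, 0.0, -0.312], [-0.0, -1.0, 0.001]]
ft_force: [-3.0, -0.2, 5.9]
gripper_width: 0.424
```

Request:
carry_out:
  translation:
    - [0, -0.05, 0]
    - [0, -0.05, 0]
    - [0, -0.05, 0]
    - [0, -0.05, 0]
    - [0, -0.05, 0]
    - [0, -0.05, 0]
  dr:
    - [0, 0, 0]
    - [0, 0, 0]
    - [0, 0, 0]
    - [0, 0, 0]
    - [0, 0, 0]
    - [0, 0, 0]
  jaw: [0.45, 0.5, 0.6, 0.7, 0.7, 0.7]

```text
clock: 17.6
eef_pos: [0.5847, 0.1592, 0.0156]
tcp_rot: [[-0.312, 0.0, 0.95], [-0.95, -0.0, -0.312], [0.0, -1.0, 0.0]]
ft_force: [0.2, 0.2, 0.4]
gripper_width: 0.696
```

Request:
carry_out:
  translation:
    - [0, -2, 0]
    - [0, -6, 0]
    - [0, -11, 0]
    - [0, -16, 0]
    - [0, -22, 0]
    - [0, -24, 0]
    - [0, -24, 0]
  dr:
    - [0, 0, 0]
    - [0, 0, 0]
    - [0, 0, 0]
    - [0, 0, 0]
    - [0, 0, 0]
    - [0, 0, 0]
    - [0, 0, 0]
  jaw: [0.7, 0.7, 0.7, 0.7, 0, 0, 0]

```text
clock: 18.48
eef_pos: [0.5857, 0.1594, 0.2577]
tcp_rot: [[-0.312, 0.004, 0.95], [-0.95, 0.001, -0.312], [-0.002, -1.0, 0.004]]
ft_force: [-0.0, -0.6, -0.3]
gripper_width: 0.415
```

```bash
python3 - <<'E'
from h import *
from workcell import arm
o=arm.get_obs(); print(o['clock'],o['eef_pos'],o['gripper_width'],np.round(o['q'],2),o['ft_force'])
im=arm.camera('wrist'); cv2.imwrite("pics/w11.png",im)
im=arm.camera('side'); cv2.imwrite("pics/s11.png",cv2.resize(im[180:380,270:470],None,fx=3,fy=3,interpolation=cv2.INTER_CUBIC))
E
```

```text
18.475 [0.58565525 0.15939992 0.25766392] 0.41457673075888074 [ 0.15  0.3   1.34 -0.    1.49  2.04] [-0.02099652 -0.62262219 -0.28345491]
```

View pics/w11.png

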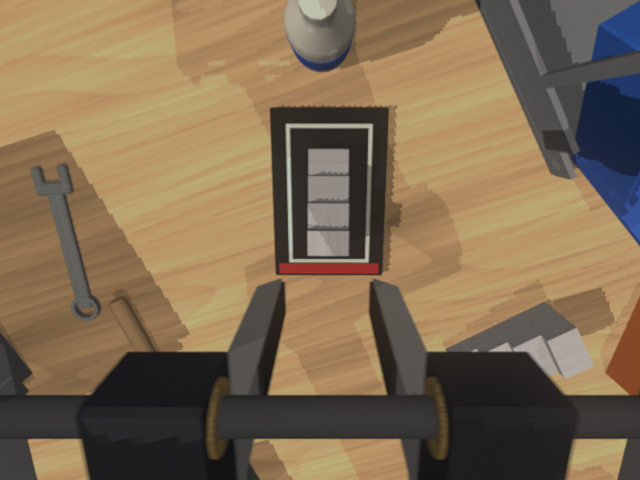

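View pics/s11.png

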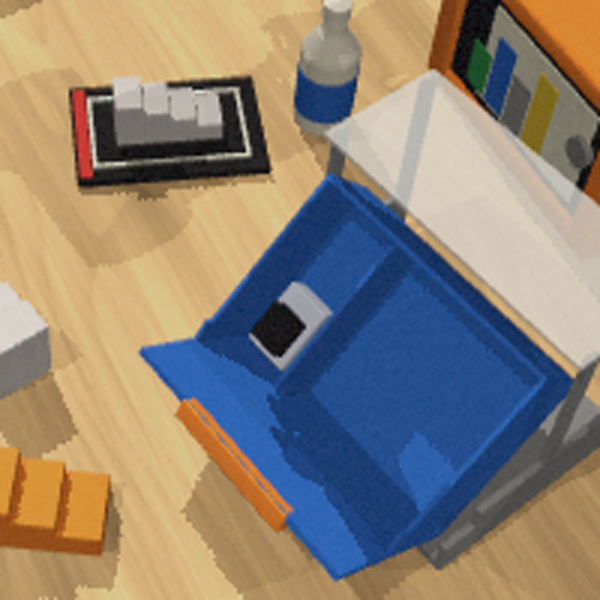

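```bash
python3 - <<'E'
from h import *
from scipy.spatial.transform import Slerp
V=[.5932,.156,-.318]
p0=np.array([.5847,.1590,.2565]); R0=tool(V[2],0)
p2,R2=arc(-75,0,190,.75); print(p2)
S=Slerp([0,1],R.from_matrix([R0,R2]))
up=np.array([.48,-.03,.31])
L=[]
for k in range(1,9):
    s=k/9
    q=p0+(up-p0)*min(1,k/5) if k<=5 else up+(p2-up)*(k-5)/4
    L.append((q,S(s).as_matrix()))
L+= [(p2,R2)]*2
rows(p0,R0,L); print()
rows(p2,R2,[arc(-75,0,95,.75),arc(-62,0,95,.75)])
E
```

```text
[ 0.40112583 -0.23769459  0.10989798]
[4.2, -1.1, -0.8] [4.7, -3.2, 1.3]
[8.5, -2.1, -1.6] [9.3, -6.5, 2.5]
[12.7, -3.2, -2.4] [14.0, -9.7, 3.8]
[17.0, -4.3, -3.2] [18.6, -12.9, 5.1]
[21.2, -5.4, -4.0] [23.3, -16.1, 6.3]
[26.8, -0.3, -4.3] [28.0, -19.4, 7.6]
[32.3, 4.7, -4.5] [32.6, -22.6, 8.9]
[37.9, 9.7, -4.8] [37.3, -25.8, 10.2]
[43.4, 14.7, -5.0] [41.9, -29.0, 11.4]
[43.4, 14.7, -5.0] [41.9, -29.0, 11.4]

[0.0, 9.5, 0.0] [0.0, 0.0, 0.0]
[0.0, 9.5, 1.3] [0.0, 0.0, 0.0]
```

```bash
python3 - <<'E'
from h import *
from scipy.spatial.transform import Slerp
V=[.5932,.156,-.318]
p0=np.array([.5847,.1590,.2565]); R0=tool(V[2],0)
p2,R2=upt(-142,0,150),tool(U[2],.75); print(p2)
S=Slerp([0,1],R.from_matrix([R0,R2]))
up=np.array([.50,-.03,.31])
L=[]
for k in range(1,10):
    s=k/9
    q=p0+(up-p0)*min(1,k/5) if k<=5 else up+(p2-up)*(k-5)/4
    L.append((q,S(s).as_matrix()))
L+= [(p2,R2)]*2
rows(p0,R0,L); print()
rows(p2,R2,[(upt(-142,0,z),R2) for z in(120,85,47)])
E
```

```text
[ 0.44254516 -0.22868434  0.15      ]
[4.1, -1.1, -0.4] [4.7, -3.2, 1.3]
[8.2, -2.1, -0.9] [9.3, -6.5, 2.5]
[12.4, -3.2, -1.3] [14.0, -9.7, 3.8]
[16.5, -4.3, -1.7] [18.6, -12.9, 5.1]
[20.6, -5.4, -2.1] [23.3, -16.1, 6.3]
[25.8, -1.4, -1.9] [28.0, -19.4, 7.6]
[30.9, 2.7, -1.8] [32.6, -22.6, 8.9]
[36.1, 6.6, -1.6] [37.3, -25.8, 10.2]
[41.3, 10.6, -1.4] [41.9, -29.0, 11.4]
[41.3, 10.6, -1.4] [41.9, -29.0, 11.4]
[41.3, 10.6, -1.4] [41.9, -29.0, 11.4]

[0.0, 2.2, -2.0] [0.0, 0.0, 0.0]
[0.0, 4.8, -4.4] [0.0, 0.0, 0.0]
[0.0, 7.5, -7.0] [0.0, 0.0, 0.0]
```

Request:
carry_out:
  translation:
    - [4.1, -1.1, -0.4]
    - [8.2, -2.1, -0.9]
    - [12.4, -3.2, -1.3]
    - [16.5, -4.3, -1.7]
    - [20.6, -5.4, -2.1]
    - [25.8, -1.4, -1.9]
    - [30.9, 2.7, -1.8]
    - [36.1, 6.6, -1.6]
    - [41.3, 10.6, -1.4]
    - [41.3, 10.6, -1.4]
    - [41.3, 10.6, -1.4]
    - [41.3, 10.6, -1.4]
  dr:
    - [4.7, -3.2, 1.3]
    - [9.3, -6.5, 2.5]
    - [14, -9.7, 3.8]
    - [18.6, -12.9, 5.1]
    - [23.3, -16.1, 6.3]
    - [28, -19.4, 7.6]
    - [32.6, -22.6, 8.9]
    - [37.3, -25.8, 10.2]
    - [41.9, -29, 11.4]
    - [41.9, -29, 11.4]
    - [41.9, -29, 11.4]
    - [41.9, -29, 11.4]
  jaw: [0, 0, 0, 0, 0, 0, 0, 0, 0, 0, 0, 0]

```text
clock: 20.08
eef_pos: [0.44, -0.2301, 0.1459]
tcp_rot: [[0.206, 0.664, 0.719], [-0.978, 0.145, 0.147], [-0.007, -0.734, 0.68]]
ft_force: [0.6, 0.1, 0.3]
gripper_width: 0.004
```

```bash
python3 - <<'E'
from h import *
from workcell import arm
o=arm.get_obs(); print(o['clock'],o['eef_pos'],o['gripper_width'],np.round(o['q'],2),o['ft_force'])
im=arm.camera('side'); cv2.imwrite("pics/s12.png",im)
rows(o['eef_pos'],o['tcp_rot'],[(upt(-142,0,z),tool(U[2],.75)) for z in(120,85,47)])
E
```

```text
20.075 [ 0.44002609 -0.23008805  0.14590795] 0.004305092207384521 [-1.21  0.1   2.22  0.96  0.96 -0.48] [0.55740305 0.09183653 0.31720611]
[-0.1, 2.1, -1.6] [0.2, -0.5, -0.0]
[-0.0, 4.7, -3.9] [0.2, -0.5, -0.0]
[-0.0, 7.4, -6.5] [0.2, -0.5, -0.0]
```

View pics/s12.png

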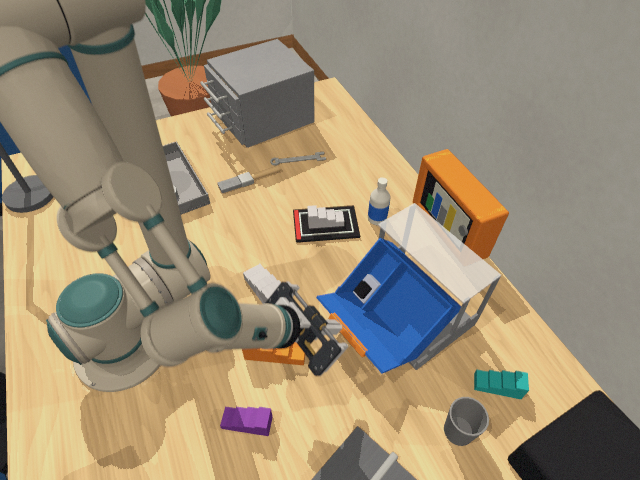

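Request:
carry_out:
  translation:
    - [0, 2.2, -2.0]
    - [0, 4.8, -4.4]
    - [0, 7.5, -7.0]
    - [0, 7.5, -7.0]
    - [0, 7.5, -7.0]
  dr:
    - [0, 0, 0]
    - [0, 0, 0]
    - [0, 0, 0]
    - [0, 0, 0]
    - [0, 0, 0]
  jaw: [0, 0, 0, 0, 0]

```text
clock: 20.75
eef_pos: [0.4426, -0.2281, 0.0477]
tcp_rot: [[0.213, 0.666, 0.715], [-0.977, 0.146, 0.155], [-0.001, -0.732, 0.682]]
ft_force: [-0.3, 0.1, -0.0]
gripper_width: 0.006
```

```bash
python3 - <<'E'
from h import *
from workcell import arm
o=arm.get_obs(); print(o['clock'],o['eef_pos'],np.round(o['q'],2),o['ft_force'])
im=arm.camera('side'); cv2.imwrite("pics/s13.png",cv2.resize(im[200:400,220:420],None,fx=3,fy=3))
p,Rt=upt(-142,0,47),tool(U[2],.75); print(p)
L=[arc(-72,0,100,.75),arc(-62,0,98,.75)]
rows(p,Rt,L); print()
p1,R1=L[-1]
rows(p1,R1,[arc(-56,0,98,.75)]+[arc(-53,0,98,t) for t in np.arange(.7,.34,-.05)])
E
```

```text
20.75 [ 0.44258636 -0.22806203  0.04770562] [-1.21  0.31  2.36  1.23  0.8  -0.89] [-0.32902026  0.06524422 -0.00828643]
[ 0.44254516 -0.22868434  0.047     ]
[0.0, 1.5, 1.5] [0.0, 0.0, 0.0]
[-0.0, 1.7, 2.5] [0.0, 0.0, 0.0]

[-0.0, -0.0, 0.6] [0.0, 0.0, 0.0]
[-0.0, -0.3, 1.4] [-2.9, 0.0, -0.0]
[-0.0, -0.5, 1.9] [-5.7, -0.0, -0.0]
[0.0, -0.7, 2.4] [-8.6, -0.0, -0.0]
[0.0, -0.9, 3.0] [-11.5, 0.0, -0.0]
[0.0, -1.0, 3.5] [-14.3, -0.0, -0.0]
[0.0, -1.1, 4.0] [-17.2, -0.0, -0.0]
[-0.0, -1.2, 4.6] [-20.1, -0.0, -0.0]
[-0.0, -1.3, 5.1] [-22.9, 0.0, -0.0]
```

View pics/s13.png

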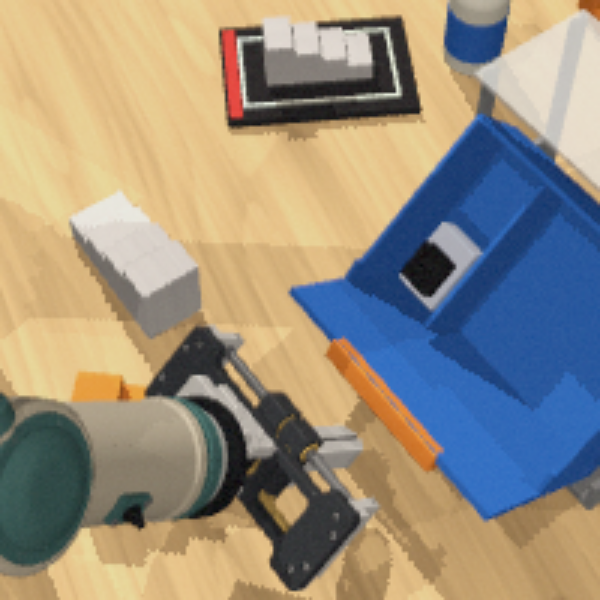

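Request:
carry_out:
  translation:
    - [0, 0.8, 0.8]
    - [0, 1.5, 1.5]
    - [0, 1.7, 2.5]
    - [0, 1.7, 3.1]
  dr:
    - [0, 0, 0]
    - [0, 0, 0]
    - [0, 0, 0]
    - [0, 0, 0]
  jaw: [0, 0, 0, 0]

```text
clock: 21.3
eef_pos: [0.4756, -0.2214, 0.0554]
tcp_rot: [[0.213, 0.664, 0.717], [-0.977, 0.143, 0.158], [0.002, -0.734, 0.679]]
ft_force: [-7.0, -2.1, 0.2]
gripper_width: 0.006
```

Request:
carry_out:
  translation:
    - [0, -0.3, 0.8]
    - [0, -0.5, 1.3]
    - [0, -0.7, 1.8]
    - [0, -0.9, 2.4]
    - [0, -1.0, 2.9]
    - [0, -1.1, 3.4]
    - [0, -1.2, 4.0]
    - [0, -1.3, 4.5]
    - [0, -1.3, 4.5]
  dr:
    - [-2.9, 0, 0]
    - [-5.7, 0, 0]
    - [-8.6, 0, 0]
    - [-11.5, 0, 0]
    - [-14.3, 0, 0]
    - [-17.2, 0, 0]
    - [-20.1, 0, 0]
    - [-22.9, 0, 0]
    - [-22.9, 0, 0]
  jaw: [0, 0, 0, 0, 0, 0, 0, 0, 0]

```text
clock: 22.42
eef_pos: [0.5005, -0.2156, 0.0968]
tcp_rot: [[0.215, 0.336, 0.917], [-0.977, 0.073, 0.202], [0.001, -0.939, 0.344]]
ft_force: [-0.2, 0.9, 0.0]
gripper_width: 0.003
```

```bash
python3 - <<'E'
from h import *
from workcell import arm
o=arm.get_obs(); print(o['clock'],o['eef_pos'],np.round(o['q'],2),o['ft_force'])
im=arm.camera('side'); cv2.imwrite("pics/s14.png",cv2.resize(im[200:400,280:480],None,fx=3,fy=3))
p,Rt=arc(-53,0,98,.35); print(p)
rows(p,Rt,[arc(-53,0,98,t) for t in np.arange(.3,-.06,-.05)])
E
```

```text
22.425 [ 0.50049994 -0.21560383  0.09677639] [-0.74  0.2   1.98  0.4   0.8   0.35] [-0.17729228  0.8982681   0.01138643]
[ 0.49981501 -0.21622602  0.09588494]
[-0.0, -0.3, 0.5] [-2.9, -0.0, 0.0]
[-0.0, -0.5, 1.0] [-5.7, -0.0, 0.0]
[-0.0, -0.7, 1.5] [-8.6, -0.0, 0.0]
[-0.0, -0.9, 2.1] [-11.5, -0.0, -0.0]
[-0.0, -1.0, 2.6] [-14.3, -0.0, 0.0]
[-0.0, -1.1, 3.1] [-17.2, -0.0, 0.0]
[-0.0, -1.2, 3.7] [-20.1, 0.0, 0.0]
[-0.0, -1.3, 4.2] [-22.9, -0.0, 0.0]
```

View pics/s14.png

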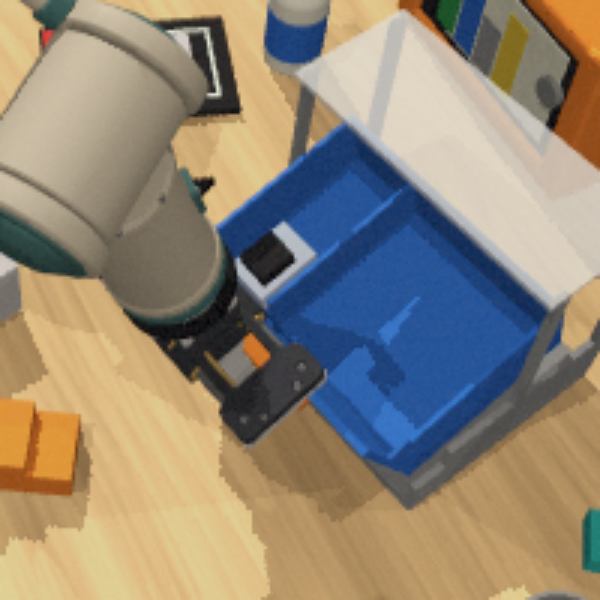

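Request:
carry_out:
  translation:
    - [0, -0.3, 0.5]
    - [0, -0.5, 1.0]
    - [0, -0.7, 1.5]
    - [0, -0.9, 2.1]
    - [0, -1.0, 2.6]
    - [0, -1.1, 3.1]
    - [0, -1.2, 3.7]
    - [0, -1.2, 3.7]
  dr:
    - [-2.9, 0, 0]
    - [-5.7, 0, 0]
    - [-8.6, 0, 0]
    - [-11.5, 0, 0]
    - [-14.3, 0, 0]
    - [-17.2, 0, 0]
    - [-20.1, 0, 0]
    - [-20.1, 0, 0]
  jaw: [0, 0, 0, 0, 0, 0, 0, 0]

```text
clock: 23.48
eef_pos: [0.5217, -0.2098, 0.1175]
tcp_rot: [[0.215, -0.018, 0.976], [-0.977, 0.001, 0.215], [-0.005, -1.0, -0.017]]
ft_force: [-13.1, -5.4, 1.8]
gripper_width: 0.006
```

Request:
carry_out:
  translation:
    - [0, 0, 0.3]
    - [0, 0, 0.6]
    - [0, 0, 0.6]
  dr:
    - [0, 0, 0]
    - [0, 0, 0]
    - [0, 0, 0]
  jaw: [0, 0, 0]

```text
clock: 23.85
eef_pos: [0.5217, -0.2098, 0.1175]
tcp_rot: [[0.215, -0.027, 0.976], [-0.977, -0.001, 0.215], [-0.005, -1.0, -0.027]]
ft_force: [-22.8, -8.4, 6.4]
gripper_width: 0.008
```

```bash
python3 - <<'E'
from h import *
from workcell import arm
o=arm.get_obs(); print(o['clock'],o['eef_pos'],arc(-57.5,0,98,0)[0],np.round(o['q'],2),o['ft_force'])
im=arm.camera('side'); cv2.imwrite("pics/s15.png",cv2.resize(im[180:380,310:510],None,fx=3,fy=3))
E
```

```text
23.85 [ 0.52165291 -0.20982514  0.11752982] [ 0.52511406 -0.21072253  0.12      ] [-0.5   0.33  1.65 -0.01  1.18  0.86] [-22.76212163  -8.37780114   6.4143628 ]
```

View pics/s15.png

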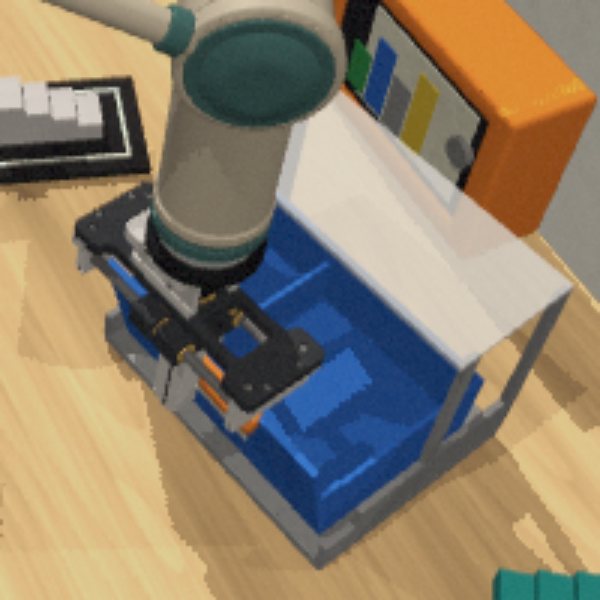

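Request:
carry_out:
  translation:
    - [0, 0, -2]
    - [0, 0, -5]
    - [0, -5, -8]
    - [0, -10, -10]
    - [0, -15, -10]
    - [0, -18, -10]
    - [0, -18, -10]
  dr:
    - [0, 0, 0]
    - [0, 0, 0]
    - [0, 0, 0]
    - [0, 0, 0]
    - [0, 0, 0]
    - [0, 0, 0]
    - [0, 0, 0]
  jaw: [0, 0, 0, 0, 0, 0, 0]

```text
clock: 24.78
eef_pos: [0.4387, -0.2302, 0.3021]
tcp_rot: [[0.212, 0.005, 0.977], [-0.977, -0.002, 0.212], [0.003, -1.0, 0.004]]
ft_force: [-0.1, -1.0, 0.2]
gripper_width: 0.004
```

```bash
python3 - <<'E'
from h import *
from workcell import arm
o=arm.get_obs(); print(o['clock'],o['eef_pos'],o['ft_force'])
im=arm.camera('side'); cv2.imwrite("pics/s16.png",im)
a=cv2.imread("pics/side0.png")
# compare bin with initial
x,y=330,195
cv2.imwrite("pics/s16c.png",cv2.resize(np.hstack([a[y:y+175,x:x+180],im[y:y+175,x:x+180]]),None,fx=2.2,fy=2.2))
ms=arm.camera_model('side'); 
im=arm.camera('scene'); cv2.imwrite("pics/sc16.png",im)
for t in["gel","cup","brush","wrench","probe"]: print(t,[(np.round(d["xyz"],3).tolist(),round(d["confidence"],2)) for d in arm.recognise(t,'side')][:1])
E
```

```text
24.775 [ 0.43869273 -0.23015297  0.30212755] [-0.09910968 -1.01980442  0.15995942]
gel [([0.732, 0.103, 0.085], 0.9)]
cup [([0.618, -0.478, 0.058], 0.77)]
brush [([0.427, 0.414, 0.018], 0.64)]
wrench [([0.62, 0.446, 0.006], 0.67)]
probe [([0.604, -0.125, 0.05], 0.43)]
```

View pics/s16c.png

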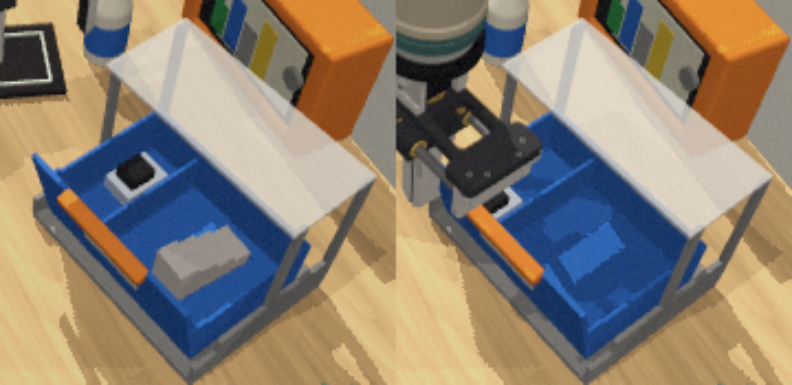

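View pics/s16.png

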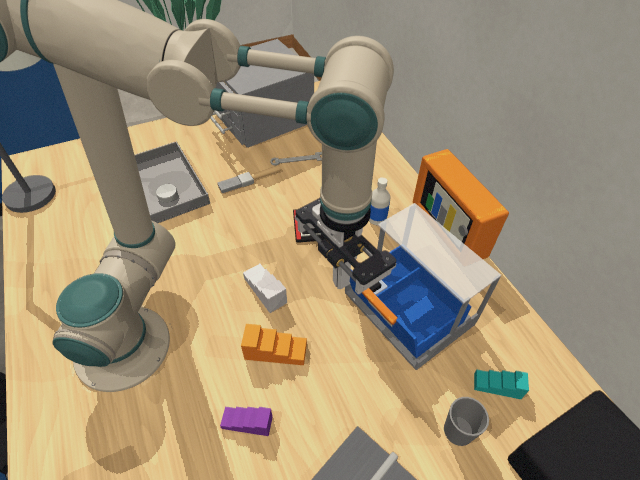

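View pics/sc16.png

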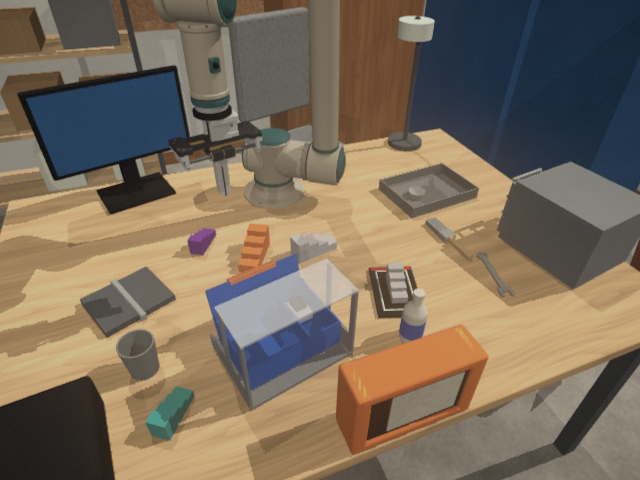

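```bash
python3 - <<'E'
from h import *
from workcell import arm
a=cv2.imread('pics/scene0.png');b=cv2.imread('pics/sc16.png')
w=lambda i:cv2.cvtColor(i[255:300,200:300],cv2.COLOR_BGR2GRAY).astype(np.float32)
print(cv2.phaseCorrelate(w(a),w(b)))
print(arm.job_done())
E
```

```text
((-0.1122284925627568, 0.5062358835252141), 0.9656028814315796)
the job is handed in; nothing more can be done
None
```

The job is done and handed in at about 25 s of the 72 s allowed. There is no verdict yet.

**What I did**
- **Tilt:** I hooked the bin's front wall and tilted it to its stop. Force rose to about 21 N with no further movement.
- **Grasp and lift:** I gripped the small aluminium block across its 40 mm width. The gripper measured 39.6 mm. I then lifted it out.
- **Place:** I laid the block on the mat with its thick end towards the red stripe and let go.
- **Shut:** I pushed the lip until the bin was home, with force rising to 24 N and no further movement, then backed the arm clear.

**Last checks**
- **Block:** after release, the wrist and side views showed it flat and fully inside the white outline. The final scene picture showed it unchanged.
- **Bin:** the front wall and lip line up with the starting picture to about 0.5 px, so I take it as shut.
- **Probe:** it is still in the narrow compartment, but it slid towards the front wall when the bin tilted. The last network reading for it was low, at 0.43 confidence.
- **Bottle, cup, brush and wrench:** they read within about 7 mm of their starting positions in the networks. They look unmoved in the pictures.

The nearest thing to a disagreement was the mat. The first network readings put it about 1 cm nearer in y than my wrist-camera fit. Overlaying the fit on all three views supported the fit, so I used that.

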